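# Hold the labeller's bottle guide while it is clamped

## Task

Help set up the bottle labeller for a new bottle: take the empty green bottle from the wooden cradle and gently lay it on the machine's two rollers, between the sprung black neck cup and the sliding guide, mouth towards the cup, and let go of it. Then push the guide against the bottle's base until the mouth sits in the cup and the cup has gone about half way in along its 20 mm of spring travel, never hard against its stop. Finish while still holding the guide there with that steady push, touching the guide and not the bottle, so that a colleague can tighten its red clamp knob; leave the other things on the bench where they are.

Things in the scene. Friction and masses are not known exactly. Their poses are not given: they have to be found in the camera images.
- labeller: Black bench-top bottle labeller, fixed. Origin on the bench, below the bottle's axis line; y along the rollers, x to the back (label roll), z up. Side plates at y -199 and +219 mm, 143 mm high, x -120 to 180; drive housing beyond the -y one, 160 mm high. Two guide rods at x -85 and +75, 75 mm up. Label roll and pressure arm (165 mm high) lie beyond x 80 mm; the space above the rollers is free.
- rollers: The labeller's two level aluminium rollers, origin and axes as the labeller's: 22 mm dia, at x -21 and +21 mm, tops 96 mm up, from y -190 to +210 mm; they do not turn. A 60 mm bottle lying in the groove between them has its axis at x 0, 120 mm up. Between x -70 and +70 mm only cup, guide and bottle stand above them.
- bottle: Empty green glass bottle, 0.25 to 0.42 kg, lying in the cradle. 180 mm long: straight body 60 mm dia, 110 mm long, then shoulder and neck (29 mm dia at the mouth). Origin on its axis, mid straight body, near its centre of mass; y runs from mouth to base (base at +55, mouth at -125 mm). It may have rolled about y, so x and z may point anywhere.
- mouth (a point): Centre of the bottle's mouth (end of the neck).
- base (a point): Centre of the bottle's flat base.
- cradle: Wooden cradle, fixed, 110 x 125 mm, origin at the centre of its underside. Two V-notched boards (16 mm thick, at y -42 and +42 mm, about 50 mm high) carry the bottle along the cradle's y, bottle axis 60 mm above the bench. Between the boards the space beside the bottle is free down to the 10 mm floor.
- cup (a joint): How far the sprung neck cup is pushed in along the labeller's -y, m: 0 = out, 0.010 = half way, 0.020 = hard on its stop. Spring 0.7 N/mm with 2.1 N preload (about 9 N half way); it pushes bottle and guide back if the push stops.
- cup_lip (a point): Centre of the open end of the neck cup: black rubber, 46 mm dia, red ring at its back, opening to the labeller's +y; recess 34 mm dia and 8 mm deep, so a seated mouth lies 8 mm inside the lip. At rest at x 0, y -135 mm, 120 mm up in the labeller's frame; 22 mm of its bright stem then shows.
- guide (a joint): How far the bottle guide has slid along the labeller's -y, towards the cup, m, 0 to 0.125. Its clamp is loose: it slides on the rods with about 1.5 N of friction.
- guide_pad (a point): Centre of the guide's round white pad (48 mm dia) that meets the bottle's base; on the bottle's axis line, 120 mm up, at labeller y = 110 mm minus the joint value.
- guide_back (a point): Where to push: centre of the back of the guide, a flat aluminium plate (64 mm wide, 99 to 155 mm up) facing the labeller's +y, 14 mm behind the pad face, with at least 85 mm free to the side plate behind it. The hub with the red clamp knob is on the front rod, 85 mm nearer the robot.
- full_bottle_a: Full stoppered clear bottle, standing, 60 mm dia, 198 mm high; bystander. Origin at the centre of its underside.
- full_bottle_b: Another one like it, elsewhere; bystander.
- label_roll: Spare roll of blank labels, 84 mm dia, 60 mm high, standing on its end; bystander. Origin under its centre.
- screwdriver: Red-handled screwdriver lying on the bench, about 200 mm long along its x axis, origin under its middle; bystander.
Things that resemble listed ones, but are neither listed nor needed, are in the scene too. What is meant by the bottle is not yellow, and is the larger of those in its own colour.

How it is judged (in metres and radians):
On the way, in this order (a step that is already met when the one before it is completed fails the run):
1. the bottle lies in the groove of the two rollers, mouth towards the cup, let go (x of bottle in the frame of labeller between -0.005 and 0.005 m and z of bottle in the frame of labeller between 0.114 and 0.126 m and angle between the y axis of bottle and the y axis of labeller, either way round below 0.06 rad and y of mouth in the frame of labeller below -0.06 m and contact force between each of the fingers, the arm and bottle below 0.3 N and linear speed of bottle below 0.02 m/s and value of joint cup below 0.002 m), for 0.2 s.
2. the guide presses the bottle into the cup, which has gone about half way in (value of joint cup between 0.005 and 0.015 m and contact force between guide and bottle between 3.5 and 18 N and contact force between cup and bottle above 3.5 N and distance between mouth and cup_lip below 0.016 m and contact force between any of the fingers, the arm and guide above 3 N and velocity of joint cup between -0.004 and 0.004 m/s and linear speed of bottle below 0.01 m/s), for 0.3 s.
At the end, for the whole second after the job is handed in: Bottle in the roller groove (within 5 mm, 0.06 rad), untouched, mouth in the cup, base on the guide pad; the robot pushes the guide with over 3 N; cup 5 to 15 mm in, guide on bottle 3.5 to 18 N, bottle on cup over 3.5 N, all steady (all of step 2 and x of bottle in the frame of labeller between -0.005 and 0.005 m and z of bottle in the frame of labeller between 0.114 and 0.126 m and angle between the y axis of bottle and the y axis of labeller, either way round below 0.06 rad and y of mouth in the frame of labeller below -0.06 m and contact force between each of the fingers, the arm and bottle below 0.3 N); the arm keeps its last pose, push and grip.
It fails at once if the neck cup is driven hard against its stop (value of joint cup above 0.019 m).
It fails at once if the bottle is let fall instead of laid down (linear speed of bottle above 0.4 m/s and contact force between each of the fingers, the arm and bottle below 0.3 N).
It fails at once if the bottle is knocked hard onto the rollers (contact force between bottle and rollers above 60 N).
It fails at once if a bystander is moved by more than 30 mm (distance of any of full_bottle_a, full_bottle_b, label_roll, screwdriver from where it was at the start of the episode above 0.03 m).
It fails at once if a full bottle is tipped over (angle between any of full_bottle_a, full_bottle_b's own z axis and vertical above 0.5 rad).
It also fails if it takes over 58 s, if anything falls off the work surface, if the arm or the gripper's body presses on something with over 40 N, if the wrist force passes 120 N, or if a joint passes its speed limit or range.

## Robot

A 6-joint arm with a two-finger parallel gripper is mounted at the origin on the work surface. World frame = base frame: x ahead of the robot, y to its left, z up, the work surface at z = 0. Lengths are in mm, angles in rad, forces in N, time in s.
With the tool pointing down it reaches from about 350 to 875 mm from the base axis. Payload 4.2 kg.
Tool frame: the origin (TCP) lies at the very end of the fingers, on their centre line; the grasp point (between the pads) lies 19 mm behind it; z points along the fingers, y is the direction in which the jaws open and shut (so a half turn about z gives the same grasp; the last joint's range is limited). The gripper opens to 85 mm and grips with 20 to 120 N. Pads are 22 mm wide; open, the fingers measure 114 mm over their backs; the gripper's body (76 mm by 85 mm) begins 54 mm behind the grasp point. The pads swing forward as they close: fully open they stand 13 mm farther back than shut.
Start: joints at [-0.855, 0.385, 0.008, 0, -1.194, -0.259], TCP at [275.685, -560.889, 191.712] pointing down, gripper open.
Joint ranges: [-3.14, 3.14], [-1.21, 2.06], [-1.07, 1.41], [-3.16, 2.05], [-2.99, -0.16], [-3.1, 3.1]. Speed limits (rad/s): [2.79, 2.79, 3.14, 3.14, 3.14, 3.14].

## Interface

Orientations are given as a unit quaternion [x, y, z, w].
In Python, from bench import telemetry, eyes, arm gives the robot as it stands. The module is installed in compiled form; this text tells all that it offers.
- The arm moves only by the tool move_arm, never from a script. Its argument "deltas" is text: rows parted by semicolons, each of 6 numbers parted by spaces: the shift along the tool's x, y, z in cm, then the turn, a rotation vector about the tool's x, y, z in rad. A call has 1 to 12 rows; each row shifts and turns the commanded pose from where the row before left it, along the tool's axes as they then stand; what a row does not reach is not made up. A row lasts 1/8 s, in which the tool goes at most 62.5 mm and 10.7 degrees, less where a joint would pass 70% of its speed; a pose out of reach is approached as far as the arm can. A call is refused whole if a number of a shift passes 6.25 or a number of a turn 0.188, either way. A call with a gripper value outside its range is refused whole. "grip" is the finger opening in cm, from 0 to 8.54, set as the call begins (left out, the last holds). The fingers move at their own pace and stop on an object; the grip force is fixed at half the most. Time passes only in rows, so rows that do not move let the fingers close. It gives the time, the measured TCP pose, the force and the opening at its end, in the units of the state.
- telemetry.read_state(): the state, without advancing time (a new reading comes with each control period).
- eyes.get_image(name): name is "scene" or "side" or "wrist"; returns a dict with "pixels" (480x640x3 uint8, blue, green, red), "range_z" (480x640 float32, mm along the optical axis (not along the pixel's ray), 0 where there is no reading), "fx", "fy", "cx", "cy" (pixels), "dist_coeffs" ([k1, k2, p1, p2, k3] as OpenCV has them; the pictures are not rectified), "origin" and "orientation" of the camera in the world; the wrist camera has in their place "tool_from_camera" (4x4, takes a point from camera to tool coordinates, whose origin is the TCP and whose axes are the flange's). Camera axes: x right, y up, looking along -z (the intrinsics and any distortion apply to the point x, -y, -z); pixel columns grow to the right and rows downward; lengths in mm; the calibration is good to about 2 mm. A picture is of the moment at which its call begins: read the wrist's pose just before it.
- arm.job_done(): hands the job in, once; it reports no verdict.
Trained networks look in a picture, given as the dict that the camera call returned (one of the last four; its "shot" number tells which), for a name from the list of things; names that differ only in an ending like _2 or _b are one class to them, and where a whole thing is asked for, a point or a joint stands for the part that bears it (a point fixed in the world has none). Each returns a list of dicts, best first, with "p" (0 to 1); they miss things now and then, are a little off and sometimes report something else, mostly with a low value. They report only what shows in the picture. A call takes as long as a camera call. They do not tell look-alikes from the thing itself.
- eyes.boxes_of(picture, name): "point" ([x, y, z] in mm, in world coordinates, good to about 4 mm: the middle of the surface that is visible of it).
The state is a dict: "clock": time; "joints": joint angles; "joint_vel": joint speeds; "joint_efforts": joint torques, N m; "position": TCP position; "ee_rot": TCP orientation; "contact_force": force on the tool from outside, world axes, zero at the start; "wrist_torque": the same for the moment, N m; "gripper_width": finger opening in mm.
Only numpy, scipy, OpenCV 4.12 (cv2) and the standard library are available. Lean on these libraries where they do the work, as an engineer would, in place of code of your own. Each camera call takes 0.05 s, during which the arm holds its last target.

## Working session

There is one attempt and no reset: what is moved stays moved. The work goes in short steps, Python scripts to look and compute and a tool call to move; the robot and the scene stay as the last step left them, time stands still between calls to the robot, and variables do not carry over. Pictures are saved under pics/ and viewed, and the job is handed in when it is done.

Besides the shell and the picture viewer there is one more tool, called after "Call:" as name(argument=value, ...) on one line, values as JSON. move_arm: Moves the arm, as the interface text tells. Its arguments: {"type":"object","properties":{"deltas":{"type":"string"},"grip":{"type":"number"}},"required":["deltas"]}

```bash
mkdir -p pics; cat > h.py <<'E'
import numpy as np, cv2
from scipy.spatial.transform import Rotation as R
from bench import telemetry, eyes, arm
def cam_pose(im, st=None):
    if 'origin' in im and im['origin'] is not None:
        o=np.array(im['origin'],float); q=np.array(im['orientation'],float)
        M=R.from_quat(q).as_matrix() if q.size==4 else q.reshape(3,3)
        return M,o
    T=np.array(im['tool_from_camera'],float); Rt=R.from_quat(st['ee_rot']).as_matrix()
    return Rt@T[:3,:3], Rt@T[:3,3]+np.array(st['position'])
def cloud(im,st=None):
    M,o=cam_pose(im,st)
    h,w=im['range_z'].shape
    u,v=np.meshgrid(np.arange(w,dtype=float),np.arange(h,dtype=float))
    K=np.array([[im['fx'],0,im['cx']],[0,im['fy'],im['cy']],[0,0,1.]])
    n=cv2.undistortPoints(np.stack([u.ravel(),v.ravel()],1)[:,None],K,np.array(im['dist_coeffs'],float)).reshape(h,w,2)
    z=im['range_z'].astype(float)
    P=np.stack([n[...,0]*z,-n[...,1]*z,-z],-1)
    return P@M.T+o, z>0
def proj(im,pts,st=None):
    M,o=cam_pose(im,st); p=(np.atleast_2d(pts)-o)@M
    K=np.array([[im['fx'],0,im['cx']],[0,im['fy'],im['cy']],[0,0,1.]])
    return cv2.projectPoints(np.stack([p[:,0],-p[:,1],-p[:,2]],1),np.zeros(3),np.zeros(3),K,np.array(im['dist_coeffs'],float))[0].reshape(-1,2)
E
python3 - <<'E'
from h import *
st=telemetry.read_state(); print({k:np.round(v,3) for k,v in st.items()})
for n in ['scene','side','wrist']:
    st=telemetry.read_state()
    im=eyes.get_image(n); cv2.imwrite(f'pics/{n}0.png',im['pixels'])
    print(n,{k:np.round(v,3) for k,v in im.items() if k not in('pixels','range_z')})
    for name in ['bottle','cradle','labeller','rollers','cup','cup_lip','guide_pad','guide_back','guide','full_bottle_a','label_roll','screwdriver']:
        try: r=eyes.boxes_of(im,name)
        except Exception as e: print(name,e); continue
        print(name,[(round(d['p'],2),np.round(d['point']).tolist(),proj(im,d['point'],st).round().tolist()[0]) for d in r[:4]])
    P,m=cloud(im,st); np.savez(f'{n}0.npz',P=P,m=m,px=im['pixels'])
E
```

```text
{'clock': np.float64(0.0), 'joints': array([-8.550e-01,  3.860e-01,  7.000e-03, -1.000e-03, -1.194e+00,
       -2.590e-01]), 'joint_vel': array([ 0.001,  0.001,  0.002,  0.001, -0.002, -0.002]), 'joint_efforts': array([ 0.0000e+00, -3.9229e+01,  1.8840e+01,  4.1860e+00, -5.0000e-03,
       -0.0000e+00]), 'position': array([ 275.39 , -560.31 ,  190.596]), 'ee_rot': array([-0.226,  0.974,  0.001, -0.   ]), 'contact_force': array([ 0.126, -0.199, -0.023]), 'wrist_torque': array([0.006, 0.024, 0.015]), 'gripper_width': np.float64(85.536)}
scene {'fx': np.float64(527.505), 'fy': np.float64(527.505), 'cx': np.float64(314.221), 'cy': np.float64(238.713), 'dist_coeffs': array([-0.024,  0.   ,  0.   ,  0.   ,  0.   ]), 'origin': array([1513.775,   25.405,  788.406]), 'orientation': array([0.361, 0.326, 0.596, 0.639]), 'shot': np.int64(1)}
bottle [(0.75, [252.0, 360.0, 40.0], [395.0, 226.0]), (0.62, [502.0, 334.0, 76.0], [407.0, 266.0])]
cradle [(0.91, [500.0, 355.0, 15.0], [412.0, 286.0])]
labeller [(0.58, [668.0, -184.0, 85.0], [175.0, 317.0])]
rollers [(0.74, [590.0, -107.0, 94.0], [216.0, 
[... 1945 characters left out ...]
ver [(0.65, [399.0, -34.0, 20.0], [368.0, 245.0])]
wrist {'fx': np.float64(406.992), 'fy': np.float64(406.992), 'cx': np.float64(320.353), 'cy': np.float64(236.695), 'dist_coeffs': array([-0.011,  0.   ,  0.   ,  0.   ,  0.   ]), 'tool_from_camera': array([[  -0.   ,    0.952,    0.305,   77.724],
       [   1.   ,    0.   ,    0.   ,   -0.566],
       [   0.   ,    0.305,   -0.952, -182.422],
       [   0.   ,    0.   ,    0.   ,    1.   ]]), 'shot': np.int64(3)}
bottle []
cradle []
labeller [(0.97, [453.0, -394.0, 34.0], [390.0, 423.0])]
rollers []
cup []
cup_lip []
guide_pad []
guide_back []
guide []
full_bottle_a [(0.9, [297.0, -325.0, 71.0], [555.0, 351.0])]
label_roll []
screwdriver []
```

View pics/scene0.png

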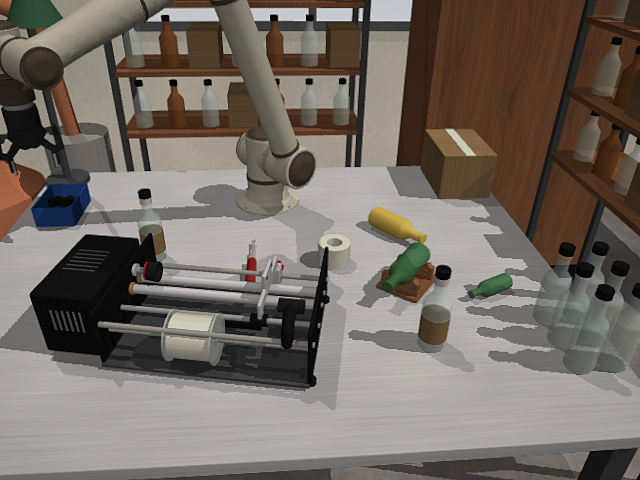

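View pics/side0.png

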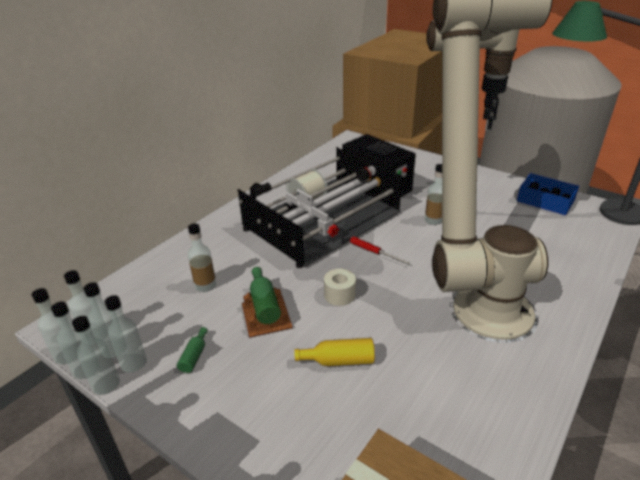

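```bash
python3 - <<'E'
from h import *
for n,(a,b,c,d) in dict(scene=(370,200,530,320),side=(160,230,320,350)).items():
    z=np.load(n+'0.npz'); px=z['px']; P=z['P']; m=z['m']
    cv2.imwrite(f'pics/{n}_crop.png',cv2.resize(px[b:d,a:c],None,fx=5,fy=5,interpolation=cv2.INTER_CUBIC))
    hsv=cv2.cvtColor(px,cv2.COLOR_BGR2HSV)
    g=(hsv[...,0]>50)&(hsv[...,0]<90)&(hsv[...,1]>90)&m&(P[...,2]>15)
    g[:b]=0;g[d:]=0;g[:,:a]=0;g[:,c:]=0
    Q=P[g]; Q=Q[(abs(Q[:,0]-460)<130)&(abs(Q[:,1]-355)<120)]
    # split
    c0=Q.mean(0);u,s,vt=np.linalg.svd(Q[:,:2]-c0[:2],full_matrices=False)
    t=(Q[:,:2]-c0[:2])@vt[0]; 
    print(n,len(Q),c0.round(1),vt[0].round(3),t.min(),t.max())
    for lo in np.arange(-120,120,20):
        k=(t>lo)&(t<lo+20)
        if k.sum()>5: print(lo,k.sum(),Q[k].mean(0).round(),Q[k][:,2].max().round(1), 'w',np.ptp((Q[k][:,:2]-c0[:2])@vt[1]).round())
E
```

```text
scene 1118 [502.7 333.5  77.3] [ 0.736 -0.677] -93.88153992816319 85.33968417364726
-100 58 [437. 389.  83.] 91.4 w 45.0
-80 105 [450. 379.  83.] 92.5 w 49.0
-60 117 [466. 367.  82.] 94.5 w 48.0
-40 114 [481. 354.  83.] 93.6 w 52.0
-20 127 [497. 342.  83.] 94.9 w 49.0
0 157 [514. 329.  80.] 93.0 w 49.0
20 228 [523. 313.  72.] 89.7 w 53.0
40 68 [539. 300.  70.] 76.4 w 27.0
60 70 [556. 285.  68.] 78.6 w 26.0
80 74 [561. 276.  63.] 77.7 w 28.0
side 965 [455.4 362.   76.4] [-0.794  0.608] -130.45561632889843 50.35683193887183
-120 32 [541. 293.  69.] 72.3 w 16.0
-100 10 [530. 302.  70.] 72.4 w 14.0
-80 27 [508. 322.  85.] 90.0 w 31.0
-60 103 [496. 333.  83.] 90.4 w 50.0
-40 111 [480. 344.  83.] 91.3 w 52.0
-20 112 [464. 356.  83.] 90.3 w 50.0
0 124 [448. 369.  83.] 90.4 w 52.0
20 121 [432. 381.  83.] 90.7 w 51.0
40 305 [419. 388.  65.] 90.0 w 53.0
```

```bash
python3 - <<'E'
from h import *
# labeller zoomed crops
for n,(a,b,c,d) in dict(scene=(90,220,350,400),side=(230,130,420,270)).items():
    px=np.load(n+'0.npz')['px']
    cv2.imwrite(f'pics/{n}_lab.png',cv2.resize(px[b:d,a:c],None,fx=3,fy=3,interpolation=cv2.INTER_CUBIC))
E
```

```text
(no output)
```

View pics/side_crop.png

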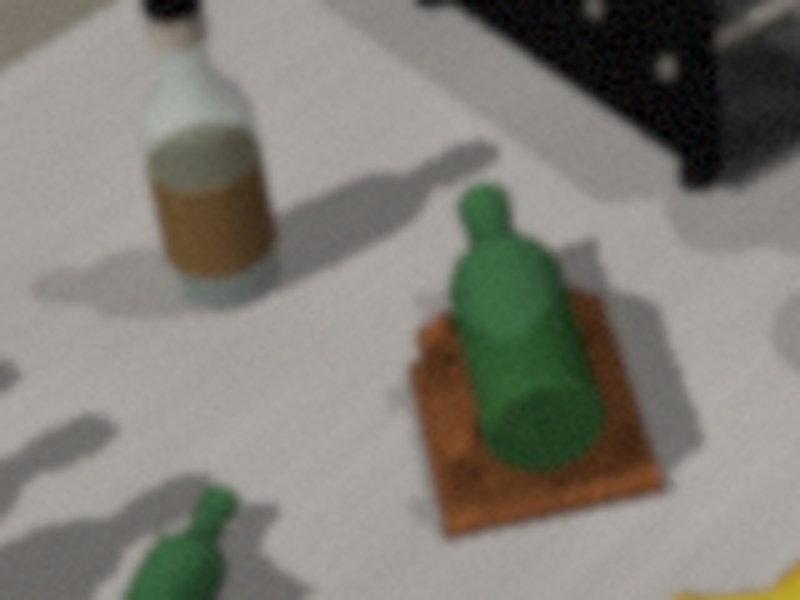

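View pics/scene_lab.png

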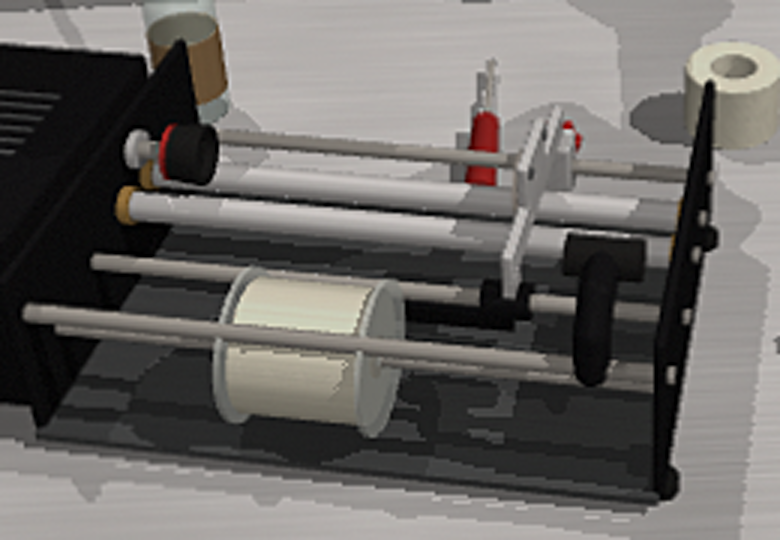

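```bash
python3 - <<'E'
from h import *
# bottle fit: cylinder body with both cams, side plates, rollers tops
from scipy.optimize import least_squares
for n,(a,b,c,d) in dict(scene=(370,200,455,300),side=(230,260,300,330)).items():
    z=np.load(n+'0.npz'); px=z['px']; P=z['P']; m=z['m']
    hsv=cv2.cvtColor(px,cv2.COLOR_BGR2HSV)
    g=(hsv[...,0]>50)&(hsv[...,0]<90)&(hsv[...,1]>90)&m&(P[...,2]>60)
    g[:b]=0;g[d:]=0;g[:,:a]=0;g[:,c:]=0
    Q=P[g]
    dirn=np.array([.77,-.638]); t=(Q[:,:2]-[460,360])@dirn
    B=Q[(t>-30)&(t<50)&(Q[:,2]>65)]
    def f(p):
        u=np.array([np.cos(p[2]),np.sin(p[2])]); nrm=np.array([-u[1],u[0]])
        l=(B[:,:2]-[460,360])@nrm-p[0]
        return np.hypot(l,B[:,2]-p[1])-30
    r=least_squares(f,[0,60,np.arctan2(-.638,.77)],loss='soft_l1')
    u=np.array([np.cos(r.x[2]),np.sin(r.x[2])]); nrm=np.array([-u[1],u[0]])
    t=(Q[:,:2]-[460,360])@u
    base=np.percentile(t,[0,1,3,97,99,100])
    print(n,r.x.round(3),np.abs(r.fun).mean().round(2),base.round(1))
    for tt in (base[1],base[4]): print('  end',(np.array([460,360])+nrm*r.x[0]+u*tt).round(1))
    # labeller: points with height
    for zlo,zhi,nm in ((90,99,'rollers'),):
        k=m&(P[...,2]>zlo)&(P[...,2]<zhi)&(abs(P[...,0]-550)<60)&(P[...,1]>-240)&(P[...,1]<100)
        W=P[k]
        H,xe,ye=np.histogram2d(W[:,0],W[:,1],bins=[np.arange(490,612,6),np.arange(-240,110,35)])
        print(n,nm); print(xe[:-1]); print(H.astype(int).T)
E
```

```text
scene [-3.102 60.972 -0.679] 1.06 [-43.4 -40.  -36.  131.1 132.8 134.8]
  end [426.9 382.7]
  end [561.5 274.2]
scene rollers
[490 496 502 508 514 520 526 532 538 544 550 556 562 568 574 580 586 592
 598 604]
[[ 0  0  0  0  0  0  6 21 32 12  0  0  0  7 29 44 22  0  0  0]
 [ 0  0  0  0  0  0  0 11 22 38 23  1  0  0  6 26 38 25  3  0]
 [ 0  0  0  0  0  0  0  0  2 26 36 32  2  0  0  5 21 37 39  4]
 [ 0  0  0  0  0  0  0  0  0  4 18 36 32  7  0  0  2 17 41 35]
 [ 0  0  0  0  0  0  0  0  0  0  1 14 40 37  9  0  0  3  8 34]
 [ 0  0  0  0  0  0  0  0  0  0  0  2 11 32 40 13  0  0  3  9]
 [ 0  0  0  0  0  0  0  0  0  0  0  0  0  8 14 25  6  1  0  0]
 [ 0  0  0  4  1  1  6 14  0  0  0  0  0  0  3 18 38 32  0  0]
 [ 0  0  0  0  0  0  0  0  0  0  0  0  0  0  1  3 24 38 30  8]]
side [-4.011 57.474 -0.684] 1.14 [-54.4 -52.6 -51.6 112.4 119.8 125.5]
  end [416.7 390.1]
  end [550.3 281.2]
side rollers
[490 496 502 508 514 520 526 532 538 544 550 556 562 568 574 580 586 592
 598 604]
[[ 0  0  0  0  2  5  8  8  2  2  0  3  4  6  8  2  0  0  0  0]
 [ 0  0  0  0  0  2  3  9  9  3  0  0  0  3 10  6  2  0  0  0]
 [ 0  0  0  0  0  0  0  3  7  9  2  1  0  0  3  9  9  3  0  0]
 [ 0  0  0  0  0  0  0  0  0  4  9  7  1  0  0  0 10 10  5  1]
 [ 0  0  0  0  0  0  0  0  0  0  7 11  5  1  0  0  2  8 12  8]
 [ 0  0  0  0  0  0  0  0  0  0  0  7 15  7  3  0  0  5  3  8]
 [ 0  0  0  0  0  0  0  0  0  0  0  0  2  3  1  0  0  0  0  0]
 [ 0 10 17 10  7  7  4  5  0  2  1  2  3  4 14 10  6  1  0  0]
 [ 0  0  0  0  0  0  0  0  0  0  0  0  0  0  2 11 11  6  0  0]]
```

The bottle wanted is the large green one lying in the cradle (scene ~407,266; side ~263,299). The look-alikes are the small green bottle (scene ~490,287; side ~190,353) and the yellow one (scene ~397,226; side ~341,351). The close crop shows the large one in the wooden cradle with its mouth at the far end, towards +x/-y. In the labeller crop, the cup is at the drive-housing end and the guide is near the other plate. Next I fit the labeller frame.

```bash
python3 - <<'E'
from h import *
from scipy.optimize import least_squares
st=telemetry.read_state(); Rt=R.from_quat(st['ee_rot']).as_matrix(); print('tool axes\n',Rt.round(3),st['clock'])
allres=[]
for n in ('scene','side'):
    z=np.load(n+'0.npz'); P=z['P']; m=z['m']
    k=m&(P[...,2]>82)&(P[...,2]<101)&(P[...,1]>-225)&(P[...,1]<-10)
    W=P[k]
    # yaw psi: labeller y dir = (-sin psi, cos psi)
    def f(p,full=False):
        psi,x0,zc=p; xl=np.array([np.cos(psi),np.sin(psi)])
        l=(W[:,:2]-[565,-110])@xl-x0
        r1=np.hypot(l-21,W[:,2]-zc)-11; r2=np.hypot(l+21,W[:,2]-zc)-11
        r=np.where(abs(r1)<abs(r2),r1,r2)
        return r
    best=None
    for x0 in range(-20,21,5):
        r=least_squares(f,[-.18,x0,85],loss='cauchy',f_scale=1.5)
        if best is None or r.cost<best.cost: best=r
    psi=best.x[0]; xl=np.array([np.cos(psi),np.sin(psi)]); yl=np.array([-xl[1],xl[0]])
    print(n,best.x.round(3),np.median(abs(best.fun)),len(W),'axis pt',(np.array([565,-110])+xl*best.x[1]).round(1),'yl',yl.round(3))
    # along-y of things
    L=np.stack([(P[...,:2]-[565,-110])@xl-best.x[1],(P[...,:2]-[565,-110])@yl,P[...,2]],-1)
    def hist(sel,nm,ax=1,bw=3):
        v=L[sel][:,ax]; h,e=np.histogram(v,bins=np.arange(v.min(),v.max()+bw,bw)); print(nm,[(int(a),int(b)) for a,b in zip(e,h) if b>0])
    hist(m&(abs(L[...,0])<30)&(L[...,2]>104)&(L[...,2]<170)&(abs(L[...,1])<190),'cup/guide y')
    hist(m&(abs(L[...,0]-25)<60)&(L[...,2]>104)&(L[...,2]<150)&(L[...,1]>140)&(L[...,1]<260),'plate y')
E
```

```text
tool axes
 [[-0.897 -0.441 -0.   ]
 [-0.441  0.897  0.   ]
 [ 0.     0.    -1.   ]] 1.95
scene [-0.201 13.379 85.64 ] 2.276393003961397 2899 axis pt [ 578.1 -112.7] yl [0.2  0.98]
cup/guide y [(-189, 64), (-186, 21), (-183, 105), (-180, 61), (-177, 15), (-174, 18), (-171, 36), (-168, 9), (-165, 9), (-162, 7), (-159, 8), (-156, 6), (-150, 6), (-147, 29), (-144, 23), (-141, 29), (-138, 23), (-135, 26), (-132, 29), (-129, 51), (-126, 47), (-123, 64), (-120, 20), (107, 3), (110, 23), (113, 7), (116, 26), (119, 25), (122, 129), (125, 4)]
plate y [(230, 46), (233, 54), (236, 122)]
side [-0.197 11.89  81.912] 4.991644592169743 1012 axis pt [ 576.7 -112.3] yl [0.195 0.981]
cup/guide y [(-189, 32), (-186, 29), (-183, 42), (-180, 35), (-177, 16), (-174, 5), (-171, 12), (-168, 11), (-165, 3), (-162, 2), (-153, 1), (-150, 5), (-147, 3), (-144, 8), (-141, 8), (-138, 12), (-135, 5), (-132, 11), (-129, 30), (-126, 25), (-123, 21), (-120, 19), (-117, 5), (-114, 2), (110, 1), (113, 7), (116, 7), (119, 46), (122, 103), (125, 37)]
plate y [(228, 9), (231, 29), (234, 145), (237, 108), (240, 9)]
```

```bash
cat > plan.py <<'E'
import sys
from h import *
# plan.py x y z xang n : tool-down with tool x at world angle xang (rad), n rows from measured pose (or start override)
def rows(p0,R0,p1,R1,n):
    out=[];p=np.array(p0,float);M=R0.copy()
    for i in range(1,n+1):
        pt=p0+(np.array(p1)-p0)*i/n
        d=np.round(M.T@(pt-p)/10,2)
        rv=np.round(R.from_matrix(M.T@R1).as_rotvec()/(n-i+1),3)
        p=p+M@(d*10); M=M@R.from_rotvec(rv).as_matrix()
        out.append(' '.join(f'{v:g}' for v in list(d)+list(rv)))
    return '; '.join(out),p,M
def down(a): return np.array([[np.cos(a),np.sin(a),0],[np.sin(a),-np.cos(a),0],[0,0,-1.]])
if __name__=='__main__':
    st=telemetry.read_state(); p=np.array(st['position']); M=R.from_quat(st['ee_rot']).as_matrix()
    if len(sys.argv)>6: p=p; 
    a=list(map(float,sys.argv[1:]))
    while a:
        x,y,z,ang,n=a[:5]; a=a[5:]
        s,p,M=rows(p,M,[x,y,z],down(ang),int(n)); print(s,'\n ->',p.round(1),np.arctan2(M[1,0],M[0,0]).round(3))
E
python3 - <<'E'
from plan import *
st=telemetry.read_state();p=np.array(st['position']);M=R.from_quat(st['ee_rot']).as_matrix()
for t in ([290,-520,340,-2.5,3],[480,-100,340,-1.6,9],[463,353,220,-0.68,9]):
    s,p,M=rows(p,M,t[:3],down(t[3]),t[4]); print(s,p.round())
E
```

```text
-1.03 1.01 -4.94 0 0 -0.062; -1.09 0.95 -4.95 0 0 -0.061; -1.15 0.88 -4.94 0 0 -0.062 [ 290. -520.  340.]
-4.48 2.47 0 0 0 -0.1; -4.71 2.02 0 0 0 -0.1; -4.89 1.53 0 0 0 -0.1; -5.02 1.04 0 0 0 -0.1; -5.09 0.53 0 0 0 -0.1; -5.12 0.03 0 0 0 -0.1; -5.1 -0.49 0 0 0 -0.1; -5.02 -1 0 0 0 -0.1; -4.9 -1.49 0 0 0 -0.1 [ 480. -100.  340.]
-5.03 0.33 1.33 0 0 -0.102; -5.03 -0.17 1.34 0 0 -0.102; -4.99 -0.69 1.33 0 0 -0.102; -4.89 -1.2 1.33 -0 0 -0.102; -4.75 -1.69 1.34 -0 0 -0.102; -4.55 -2.16 1.33 -0 0 -0.102; -4.3 -2.61 1.34 -0 0 -0.103; -4.02 -3.04 1.33 -0 0 -0.102; -3.68 -3.44 1.33 -0 0 -0.103 [463. 353. 220.]
```

Call:
move_arm(deltas="-1.03 1.01 -4.94 0 0 -0.062; -1.09 0.95 -4.95 0 0 -0.061; -1.15 0.88 -4.94 0 0 -0.062; -4.48 2.47 0 0 0 -0.1; -4.71 2.02 0 0 0 -0.1; -4.89 1.53 0 0 0 -0.1; -5.02 1.04 0 0 0 -0.1; -5.09 0.53 0 0 0 -0.1; -5.12 0.03 0 0 0 -0.1; -5.1 -0.49 0 0 0 -0.1; -5.02 -1 0 0 0 -0.1; -4.9 -1.49 0 0 0 -0.1", grip=8.54)

```text
clock: 3.45
position: [480.3, -98.4, 340.4]
ee_rot: [-0.698, 0.716, -0.0, 0.0]
contact_force: [1.6, -0.5, 0.7]
gripper_width: 85.2
```

```bash
python3 - <<'E'
from h import *
st=telemetry.read_state(); im=eyes.get_image('wrist'); cv2.imwrite('pics/w1.png',im['pixels']); P,m=cloud(im,st); np.savez('w1.npz',P=P,m=m,px=im['pixels']); print(st['position'])
E
```

```text
[480.32528814 -98.3705782  340.35885678]
```

Call:
move_arm(deltas="-5.03 0.33 1.33 0 0 -0.102; -5.03 -0.17 1.34 0 0 -0.102; -4.99 -0.69 1.33 0 0 -0.102; -4.89 -1.2 1.33 0 0 -0.102; -4.75 -1.69 1.34 0 0 -0.102; -4.55 -2.16 1.33 0 0 -0.102; -4.3 -2.61 1.34 0 0 -0.103; -4.02 -3.04 1.33 0 0 -0.102; -3.68 -3.44 1.33 0 0 -0.103; 0 0 0 0 0 0; 0 0 0 0 0 0")

```text
clock: 4.88
position: [462.9, 352.9, 220.0]
ee_rot: [0.943, -0.333, 0.0, 0.0]
contact_force: [0.2, 0.3, 0.3]
gripper_width: 85.4
```

```bash
python3 - <<'E'
from h import *
from scipy.optimize import least_squares
st=telemetry.read_state(); im=eyes.get_image('wrist'); cv2.imwrite('pics/w2.png',im['pixels']); P,m=cloud(im,st); np.savez('w2.npz',P=P,m=m,px=im['pixels']); print(st['position'],st['clock'])
hsv=cv2.cvtColor(im['pixels'],cv2.COLOR_BGR2HSV)
g=(hsv[...,0]>50)&(hsv[...,0]<90)&(hsv[...,1]>90)&m&(P[...,2]>55)
Q=P[g];Q=Q[(abs(Q[:,0]-480)<130)&(abs(Q[:,1]-340)<120)]
t=(Q[:,:2]-[460,360])@[.777,-.629]
B=Q[(t>-35)&(t<45)&(Q[:,2]>65)]
def f(p):
    u=np.array([np.cos(p[2]),np.sin(p[2])]); nrm=np.array([-u[1],u[0]])
    return np.hypot((B[:,:2]-[460,360])@nrm-p[0],B[:,2]-p[1])-30
r=least_squares(f,[0,60,-.68],loss='soft_l1')
u=np.array([np.cos(r.x[2]),np.sin(r.x[2])]); nrm=np.array([-u[1],u[0]])
t=(Q[:,:2]-[460,360])@u; pc=np.percentile(t,[0,.5,1,3,97,99,99.5,100]); print(r.x.round(3),abs(r.fun).mean(),pc.round(1),len(B))
for tt in (pc[1],pc[6]): print((np.array([460,360])+nrm*r.x[0]+u*tt).round(1))
E
```

```text
[462.92928777 352.8630388  219.99089938] 4.875
[-5.382 59.901 -0.672] 6.404075517211862 [-46.7 -44.8 -43.9 -40.3  63.7  66.6  68.   74.5] 6258
[421.5 383.7]
[509.9 313.4]
```

View pics/w2.png

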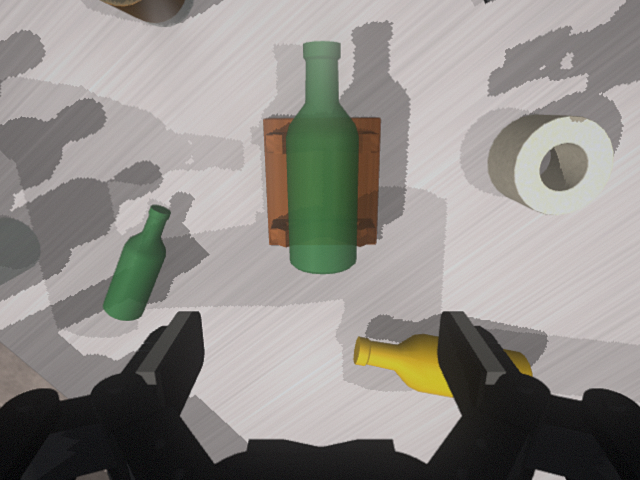

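View pics/w1.png

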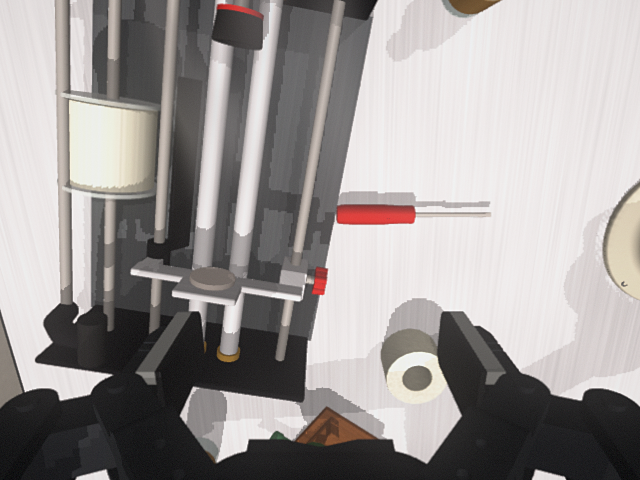

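w2 shows the large green bottle upright in the image: mouth (322,42), base edge (322,271), cradle around (322,180), small green bottle at (140,265), yellow at (430,362). w1 shows the guide at (215,285), cup at (240,20), and the clamp knob at (320,280).

```bash
cat >> h.py <<'E'
def ray_at(im,px,zz,st=None):
    M,o=cam_pose(im,st); K=np.array([[im['fx'],0,im['cx']],[0,im['fy'],im['cy']],[0,0,1.]])
    n=cv2.undistortPoints(np.array([[px]],float),K,np.array(im['dist_coeffs'],float)).ravel()
    d=M@np.array([n[0],-n[1],-1.]); return o+d*(zz-o[2])/d[2]
WR=dict(fx=406.992,fy=406.992,cx=320.353,cy=236.695,dist_coeffs=[-.011,0,0,0,0],tool_from_camera=[[0,.952,.305,77.724],[1,0,0,-.566],[0,.305,-.952,-182.422],[0,0,0,1]])
E
python3 - <<'E'
from h import *
def S(x,y,z,q): return dict(position=[x,y,z],ee_rot=q)
s2=S(462.93,352.86,219.99,[.943,-.333,0,0])
for px,z in (((322,42),74.5),((322,271),90),((289,180),60),((357,180),60),((323,180),60),((304,45),60),((340,45),60)): print(px,ray_at(WR,px,z,s2).round(1))
z=np.load('w2.npz');P=z['P'];m=z['m']
for v in range(60,270,20): print(v,P[v,322].round(1),m[v,322])
print('cradle boards', P[130,270],P[240,275])
# w1 labeller
s1=S(480.3,-98.4,340.4,[-.698,.716,0,0])
E
```

```text
(322, 42) [558.2 275.1  74.5]
(322, 271) [421.8 385.   90. ]
(289, 180) [494.3 362.4  60. ]
(357, 180) [458.1 317.6  60. ]
(323, 180) [476.2 340.   60. ]
(304, 45) [566.8 285.9  60. ]
(340, 45) [549.4 264.4  60. ]
60 [549.4 281.4  72.1] True
80 [538.5 290.3  72.8] True
100 [527.3 299.4  72.5] True
120 [516.  308.5  82.8] True
140 [505.  317.4  91.1] True
160 [493.4 326.7  90.6] True
180 [481.5 336.4  90.3] True
200 [469.1 346.4  89.3] True
220 [456.6 356.5  90. ] True
240 [443.8 366.8  91. ] True
260 [430.  377.9  89.7] True
cradle boards [537.65215876 352.99537747  10.61451738] [459.29082969 409.84145285  45.25619619]
```

```bash
python3 - <<'E'
from h import *
s2=dict(position=[462.93,352.86,219.99],ee_rot=[.943,-.333,0,0])
u=np.array([.778,-.628])
for px,z in (((265,118),10),((380,118),10),((270,244),10),((378,244),10),((276,133),45),((276,153),45),((276,220),45),((276,240),45)):
    p=ray_at(WR,px,z,s2); print(px,p.round(1),'t',((p[:2]-[463,352.5])@u).round(1))
px=cv2.imread('pics/w2.png'); cv2.imwrite('pics/w2c.png',cv2.resize(px[100:290,240:400],None,fx=3,fy=3))
E
```

```text
(265, 118) [548.1 350.8  10. ] t 67.2
(380, 118) [481.1 267.8  10. ] t 67.3
(270, 244) [452.1 428.3  10. ] t -56.1
(378, 244) [383.  342.6  10. ] t -56.1
(276, 133) [530.7 347.5  45. ] t 55.8
(276, 153) [518.  358.5  45. ] t 39.0
(276, 220) [472.4 397.8  45. ] t -21.1
(276, 240) [457.9 410.3  45. ] t -40.3
```

View pics/w2c.png

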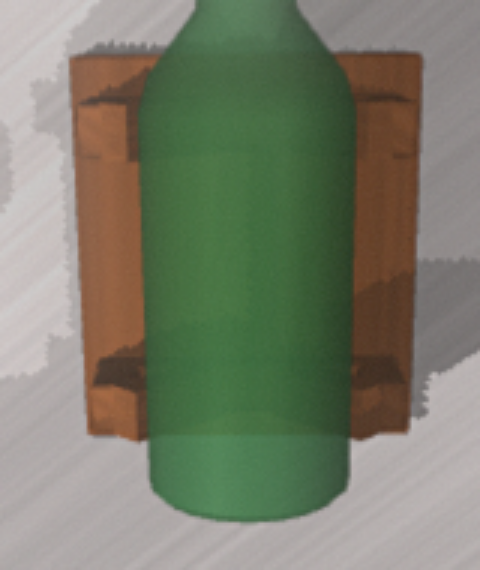

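Call:
move_arm(deltas="0.3 0 4 0 0 0; 0 0 5 0 0 0; 0 0 4 0 0 0; 0 0 3 0 0 0; 0 0 1.6 0 0 0; 0 0 0.5 0 0 0; 0 0 0 0 0 0")

```text
clock: 5.8
position: [466.0, 351.4, 40.0]
ee_rot: [0.943, -0.333, 0.0, -0.001]
contact_force: [-1.1, 0.8, 0.1]
gripper_width: 85.4
```

Call:
move_arm(deltas="0 0 0 0 0 0; 0 0 0 0 0 0; 0 0 0 0 0 0; 0 0 0 0 0 0; 0 0 0 0 0 0; 0 0 0 0 0 0; 0 0 0 0 0 0; 0 0 0 0 0 0", grip=4.5)

```text
clock: 6.8
position: [465.4, 351.2, 39.3]
ee_rot: [0.943, -0.333, 0.0, -0.0]
contact_force: [-1.5, -0.9, 3.8]
gripper_width: 45.1
```

```bash
python3 - <<'E'
from h import *
st=telemetry.read_state(); im=eyes.get_image('wrist'); cv2.imwrite('pics/w3.png',im['pixels']); print({k:np.round(st[k],3) for k in ('position','gripper_width','contact_force','wrist_torque','joints')})
E
```

```text
{'position': array([465.445, 351.23 ,  39.314]), 'gripper_width': np.float64(45.113), 'contact_force': array([-1.514, -0.852,  3.752]), 'wrist_torque': array([-0.21 ,  0.496, -0.002]), 'joints': array([ 0.924,  0.465, -0.29 ,  0.   , -0.816, -0.033])}
```

View pics/w3.png

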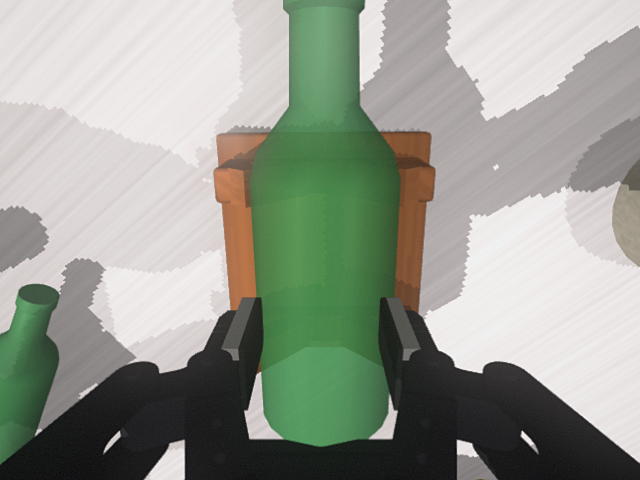

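```bash
python3 - <<'E'
from h import *
st=telemetry.read_state(); im=eyes.get_image('wrist'); P,m=cloud(im,st)
Rt=R.from_quat(st['ee_rot']).as_matrix(); T=(P-np.array(st['position']))@Rt
for v in (180,220,260,290,310,330,350,380,400):
    print(v,[(c,tuple(T[v,c].round().astype(int))) for c in (235,250,256,262,270,322,370,380,384,390,400) if m[v,c]])
px=im['pixels']; cv2.imwrite('pics/w3c.png',cv2.resize(px[270:450,180:470],None,fx=2.7,fy=2.7,interpolation=cv2.INTER_CUBIC))
E
```

```text
180 [(235, (np.int64(49), np.int64(-37), np.int64(-7))), (250, (np.int64(52), np.int64(-27), np.int64(-30))), (256, (np.int64(53), np.int64(-23), np.int64(-35))), (262, (np.int64(54), np.int64(-21), np.int64(-40))), (270, (np.int64(55), np.int64(-17), np.int64(-43))), (322, (np.int64(56), np.int64(0), np.int64(-49))), (370, (np.int64(55), np.int64(17), np.int64(-46))), (380, (np.int64(55), np.int64(20), np.int64(-43))), (384, (np.int64(54), np.int64(22), np.int64(-41))), (390, (np.int64(54), np.int64(25), np.int64(-38))), (400, (np.int64(52), np.int64(30), np.int64(-30)))]
220 [(235, (np.int64(20), np.int64(-46), np.int64(30))), (250, (np.int64(21), np.int64(-38), np.int64(29))), (256, (np.int64(38), np.int64(-24), np.int64(-34))), (262, (np.int64(39), np.int64(-21), np.int64(-39))), (270, (np.int64(40), np.int64(-18), np.int64(-42))), (322, (np.int64(42), np.int64(0), np.int64(-50))), (370, (np.int64(41), np.int64(17), np.int64(-46))), (380, (np.int64(41), np.int64(21), np.int64(-44))), (384, (np.int64(40), np.int64(23), np.int64(-42))), (390, (np.int64(39), np.int64(25), np.int64(-
[... 3429 characters left out ...]
9))), (390, (np.int64(-5), np.int64(22), np.int64(-71))), (400, (np.int64(1), np.int64(24), np.int64(-79)))]
400 [(235, (np.int64(17), np.int64(-19), np.int64(-108))), (250, (np.int64(-104), np.int64(-46), np.int64(38))), (256, (np.int64(-104), np.int64(-42), np.int64(38))), (262, (np.int64(-104), np.int64(-38), np.int64(38))), (270, (np.int64(-40), np.int64(-22), np.int64(-39))), (322, (np.int64(-31), np.int64(0), np.int64(-50))), (370, (np.int64(-34), np.int64(20), np.int64(-46))), (380, (np.int64(-39), np.int64(25), np.int64(-41))), (384, (np.int64(-41), np.int64(27), np.int64(-38))), (390, (np.int64(-105), np.int64(46), np.int64(39))), (400, (np.int64(18), np.int64(17), np.int64(-109)))]
```

View pics/w3c.png

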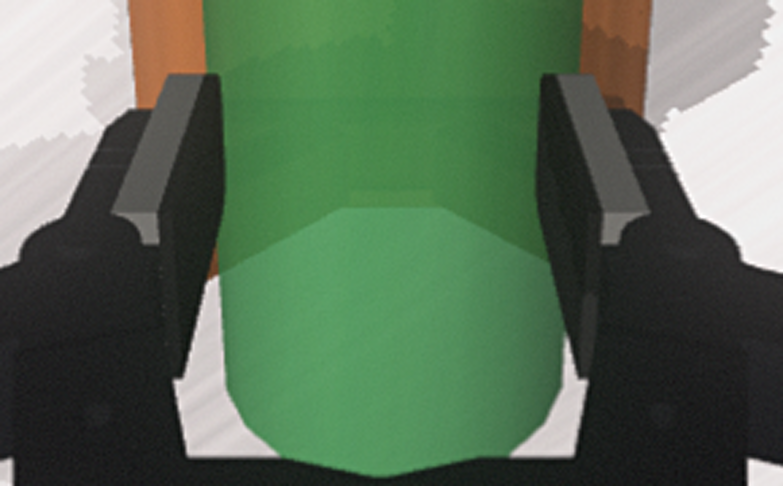

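```bash
python3 - <<'E'
from h import *
z=np.load('w2.npz');P=z['P'];m=z['m']
Rt=R.from_quat([.943,-.333,0,0]).as_matrix(); T=(P-np.array([462.93,352.86,219.99]))@Rt
k=m&(T[...,2]<-10)&(P[...,2]>120)
v,u=np.nonzero(k); W=T[k]
print('max tool z of finger points',np.sort(W[:,2])[-10:].round(1))
for c in (160,180,195,202,445,470):
  print(c,[(r,tuple(int(x) for x in T[r,c].round())) for r in (300,312,316,325,340,355) if m[r,c]])
z=np.load('w1.npz');P=z['P'];T=(P-np.array([480.3,-98.4,340.4]))@R.from_quat([-.698,.716,0,0]).as_matrix()
for c in (180,195,445): print(c,[(r,tuple(int(x) for x in T[r,c].round())) for r in (316,325,340,355)])
E
```

```text
max tool z of finger points [-52.7 -52.6 -52.5 -52.5 -52.5 -52.3 -52.2 -52.2 -52.2 -52.1]
160 [(300, (-123, -176, 221)), (312, (-137, -177, 220)), (316, (-143, -179, 221)), (325, (-153, -179, 220)), (340, (12, -48, -75)), (355, (12, -46, -83))]
180 [(300, (-122, -153, 218)), (312, (12, -48, -58)), (316, (11, -48, -60)), (325, (12, -45, -67)), (340, (10, -43, -73)), (355, (7, -43, -75))]
195 [(300, (-123, -138, 221)), (312, (12, -43, -58)), (316, (11, -43, -59)), (325, (8, -43, -59)), (340, (3, -43, -61)), (355, (-2, -43, -63))]
202 [(300, (-123, -130, 221)), (312, (-138, -132, 222)), (316, (-142, -131, 219)), (325, (-153, -132, 219)), (340, (-1, -43, -55)), (355, (-7, -43, -55))]
445 [(300, (-123, 136, 221)), (312, (12, 42, -58)), (316, (10, 43, -57)), (325, (7, 43, -59)), (340, (3, 42, -62)), (355, (-3, 43, -62))]
470 [(300, (-123, 163, 220)), (312, (-138, 165, 220)), (316, (-142, 166, 220)), (325, (11, 48, -66)), (340, (11, 45, -75)), (355, (12, 42, -83))]
180 [(316, (11, -48, -60)), (325, (11, -46, -66)), (340, (10, -44, -73)), (355, (6, -44, -75))]
195 [(316, (10, -44, -58)), (325, (8, -43, -60)), (340, (3, -43, -62)), (355, (-2, -43, -62))]
445 [(316, (10, 42, -57)), (325, (7, 42, -59)), (340, (2, 42, -59)), (355, (-3, 42, -62))]
```

The picture and depth show the finger tips ending about 47–53 mm behind the reported TCP. The fingers also closed to 45 mm without meeting the 60 mm bottle. So the tips sit some 40 mm higher than the state says. I open again, go down part way and check.

Call:
move_arm(deltas="0 0 0 0 0 0; 0 0 0 0 0 0; 0 0 0 0 0 0; 0 0 0 0 0 0; 0 0 1 0 0 0; 0 0 1.2 0 0 0; 0 0 0.5 0 0 0; 0 0 0 0 0 0", grip=8.54)

```text
clock: 7.9
position: [465.0, 350.7, 11.2]
ee_rot: [0.943, -0.333, -0.0, 0.001]
contact_force: [-0.2, -0.7, 1.1]
gripper_width: 85.0
```

```bash
python3 - <<'E'
from h import *
st=telemetry.read_state()
for n in ('wrist','side'):
    im=eyes.get_image(n); P,m=cloud(im,st); px=im['pixels']
    if n=='wrist': cv2.imwrite('pics/w4.png',px); T=(P-np.array(st['position']))@R.from_quat(st['ee_rot']).as_matrix(); print([tuple(T[r,c].round()) for r,c in ((316,195),(340,202),(316,445))])
    else: cv2.imwrite('pics/s4.png',cv2.resize(px[180:360,200:360],None,fx=4,fy=4))
E
```

```text
[(np.float64(11.0), np.float64(-43.0), np.float64(-59.0)), (np.float64(-1.0), np.float64(-42.0), np.float64(-55.0)), (np.float64(10.0), np.float64(43.0), np.float64(-57.0))]
```

View pics/s4.png

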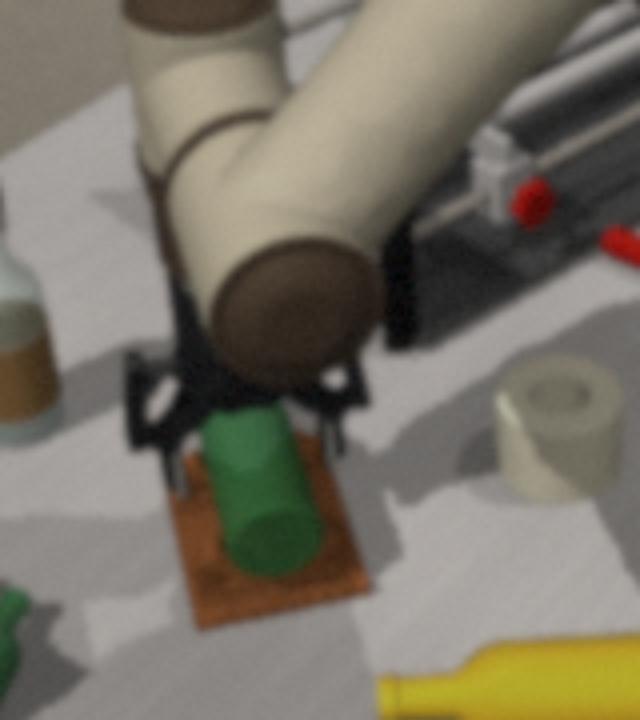

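View pics/w4.png

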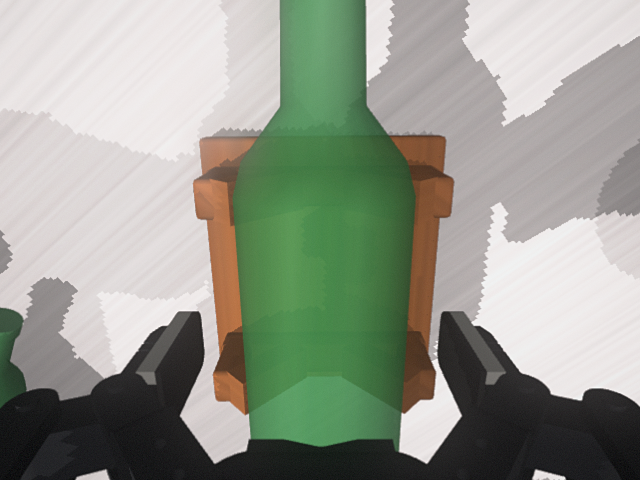

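s4 shows the open fingers straddling the bottle (tips at about (175,490) and (340,450) in the crop), only level with its axis. That confirms the ~40 mm offset. I go down 19 mm more and close.

Call:
move_arm(deltas="0 0 1 0 0 0; 0 0 0.7 0 0 0; 0 0 0.2 0 0 0; 0 0 0 0 0 0")

```text
clock: 8.5
position: [465.3, 351.0, -7.2]
ee_rot: [0.943, -0.333, -0.0, 0.0]
contact_force: [0.5, 0.2, 0.5]
gripper_width: 85.7
```

Call:
move_arm(deltas="0 0 0 0 0 0; 0 0 0 0 0 0; 0 0 0 0 0 0; 0 0 0 0 0 0; 0 0 0 0 0 0; 0 0 0 0 0 0", grip=5)

```text
clock: 9.25
position: [464.2, 349.6, -6.5]
ee_rot: [0.943, -0.333, -0.001, 0.002]
contact_force: [-2.4, -2.7, 6.1]
gripper_width: 59.0
```

Call:
move_arm(deltas="0 0 -0.5 0 0 0; 0 0 -1.5 0 0 0; 0 0 -2 0 0 0; 0 0 0 0 0 0")

```text
clock: 9.75
position: [466.6, 352.7, 35.2]
ee_rot: [0.943, -0.333, 0.001, -0.002]
contact_force: [0.4, 0.3, -2.7]
gripper_width: 58.7
```

```bash
python3 - <<'E'
from h import *
from scipy.optimize import least_squares
st=telemetry.read_state(); print({k:np.round(st[k],3) for k in ('position','gripper_width','contact_force','wrist_torque','joints','ee_rot')})
im=eyes.get_image('wrist'); cv2.imwrite('pics/w5.png',im['pixels'])
z=np.load('w1.npz'); P=z['P']; m=z['m']
W=P[m&(P[...,2]>84)&(P[...,2]<101)&(P[...,1]>-240)&(P[...,1]<70)&(P[...,0]>490)&(P[...,0]<660)]
def f(p):
    psi,x0,zc=p; xl=np.array([np.cos(psi),np.sin(psi)]); l=(W[:,:2]-[580,-97])@xl-x0
    r1=np.hypot(l-21,W[:,2]-zc)-11; r2=np.hypot(l+21,W[:,2]-zc)-11
    return np.where(abs(r1)<abs(r2),r1,r2)
best=min((least_squares(f,[-.2,x0,85],loss='cauchy',f_scale=1.) for x0 in range(-20,21,4)),key=lambda r:r.cost)
psi,x0,zc=best.x; xl=np.array([np.cos(psi),np.sin(psi)]); yl=np.array([-xl[1],xl[0]])
print('w1 fit',best.x.round(3),np.median(abs(best.fun)),len(W),'pt',(np.array([580,-97])+x0*xl).round(1))
L=np.stack([(P[...,:2]-[580,-97])@xl-x0,(P[...,:2]-[580,-97])@yl,P[...,2]],-1)
def hist(sel,nm,ax=1,bw=3):
    v=L[sel][:,ax]; h,e=np.histogram(v,bins=np.arange(v.min(),v.max()+bw,bw)); print(nm,[(round(float(a),1),int(b)) for a,b in zip(e,h) if b>0])
nf=m&(P[...,2]<170)
hist(nf&(abs(L[...,0])<24)&(L[...,2]>110)&(L[...,1]<-80),'cup y')
hist(nf&(abs(L[...,0])<24)&(L[...,2]>110)&(L[...,1]>60)&(L[...,1]<150),'guide y')
hist(nf&(abs(L[...,0])<30)&(L[...,2]>150)&(L[...,1]>60)&(L[...,1]<150),'guide top y')
hist(nf&(abs(L[...,1]-222)<60)&(L[...,2]>130)&(L[...,2]<150)&(L[...,1]>150),'plate y')
hist(nf&(abs(L[...,0])<50)&(L[...,2]>150)&(L[...,1]>60)&(L[...,1]<150),'guide x',0)
E
```

```text
{'position': array([466.607, 352.708,  35.238]), 'gripper_width': np.float64(58.682), 'contact_force': array([ 0.415,  0.314, -2.657]), 'wrist_torque': array([0.077, 0.027, 0.016]), 'joints': array([ 0.924,  0.47 , -0.293,  0.   , -0.802, -0.033]), 'ee_rot': array([ 0.943, -0.333,  0.001, -0.002])}
w1 fit [-0.199  0.997 84.984] 0.4485308121473075 11078 pt [581.  -97.2]
cup y [(-175.4, 27), (-172.4, 61), (-169.4, 19), (-166.4, 162), (-163.4, 190), (-160.4, 185), (-157.4, 183), (-154.4, 186), (-151.4, 183), (-148.4, 193), (-145.4, 190), (-142.4, 202), (-139.4, 170)]
guide y [(90.1, 597), (93.1, 125), (96.1, 479), (99.1, 131), (102.1, 102), (105.1, 2)]
guide top y [(96.4, 258), (99.4, 170), (102.4, 109)]
plate y [(162.0, 83), (165.0, 31), (168.0, 22), (171.0, 9), (174.0, 5), (177.0, 6), (180.0, 3), (183.0, 4), (186.0, 6), (189.0, 2), (192.0, 4), (195.0, 3), (210.0, 1247), (213.0, 664), (216.0, 307), (219.0, 32)]
guide x [(-32.1, 27), (-29.1, 29), (-26.1, 26), (-23.1, 29), (-20.1, 25), (-17.1, 27), (-14.1, 25), (-11.1, 26), (-8.1, 24), (-5.1, 25), (-2.1, 28), (0.9, 27), (3.9, 28), (6.9, 25), (9.9, 29), (12.9, 27), (15.9, 28), (18.9, 26), (21.9, 28), (24.9, 27), (27.9, 24), (30.9, 4)]
```

View pics/w5.png

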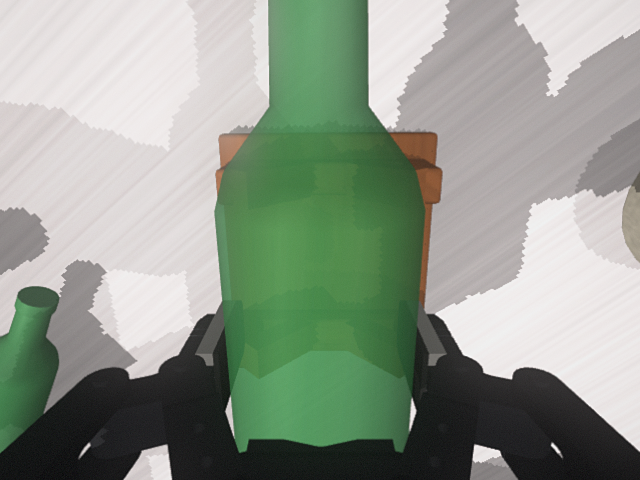

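```bash
python3 - <<'E'
from plan import *
p=np.array([466.6,352.7,35.2]);M=down(-.678)
for t in ([480,330,165,-.678,4],[583,-87,165,-1.77,13]):
    s,p,M=rows(p,M,t[:3],down(t[3]),t[4]); print(s,p.round())
E
```

```text
0.62 0.23 -3.24 0 0 0; 0.61 0.23 -3.25 0 0 0; 0.62 0.24 -3.24 0 0 0; 0.62 0.23 -3.25 0 0 0 [480. 330. 165.]
2.63 2 0 0 0 0.084; 2.79 1.77 0 0 0 0.084; 2.92 1.54 0 0 0 0.084; 3.05 1.28 0 0 0 0.084; 3.14 1.02 0 0 0 0.084; 3.22 0.76 0 0 0 0.084; 3.26 0.48 0 0 0 0.084; 3.3 0.21 0 0 0 0.084; 3.3 -0.07 0 0 0 0.084; 3.29 -0.35 0 0 0 0.084; 3.24 -0.62 0 0 0 0.084; 3.19 -0.9 0 0 0 0.084; 3.09 -1.15 0 0 0 0.084 [583. -87. 165.]
```

Call:
move_arm(deltas="0.62 0.23 -2 0 0 0; 0.61 0.23 -3.5 0 0 0; 0.62 0.24 -3.8 0 0 0; 0.62 0.23 -3.7 0 0 0; 2.63 2 0 0 0 0.084; 2.79 1.77 0 0 0 0.084; 2.92 1.54 0 0 0 0.084; 3.05 1.28 0 0 0 0.084; 3.14 1.02 0 0 0 0.084; 3.22 0.76 0 0 0 0.084")

```text
clock: 11.05
position: [525.3, 134.6, 161.9]
ee_rot: [0.829, -0.559, -0.001, 0.001]
contact_force: [0.0, -0.2, -3.8]
gripper_width: 58.7
```

Call:
move_arm(deltas="3.26 0.48 0 0 0 0.084; 3.3 0.21 0 0 0 0.084; 3.3 -0.07 0 0 0 0.084; 3.29 -0.35 0 0 0 0.084; 3.24 -0.62 0 0 0 0.084; 3.19 -0.9 0 0 0 0.084; 3.09 -1.15 0 0 0 0.084; 0 0 0 0 0 0; 0 0 0 0 0 0; 0 0 0 0 0 0")

```text
clock: 12.3
position: [580.6, -88.0, 162.7]
ee_rot: [-0.633, 0.774, 0.0, -0.0]
contact_force: [0.3, -0.5, -3.1]
gripper_width: 58.6
```

```bash
cat > chk.py <<'E'
from h import *
O=np.array([581.,-97.2]); psi=-.199; xl=np.array([np.cos(psi),np.sin(psi)]); yl=np.array([-xl[1],xl[0]])
def lab(P): return np.stack([(P[...,:2]-O)@xl,(P[...,:2]-O)@yl,P[...,2]],-1)
def toolrep(st):
    Rt=R.from_quat(st['ee_rot']).as_matrix(); print('clock',st['clock'],'pos',np.round(st['position'],1),'lab',lab(np.array(st['position'])).round(1),'xang',np.arctan2(Rt[1,0],Rt[0,0]).round(4),'tilt',Rt[:,2].round(4),'F',np.round(st['contact_force'],1),'lab F',[(np.array(st['contact_force'][:2])@xl).round(1),(np.array(st['contact_force'][:2])@yl).round(1)],'w',np.round(st['gripper_width'],1))
E
python3 - <<'E'
from chk import *
st=telemetry.read_state(); toolrep(st)
im=eyes.get_image('wrist'); cv2.imwrite('pics/w6.png',im['pixels']); P,m=cloud(im,st); L=lab(P)
hsv=cv2.cvtColor(im['pixels'],cv2.COLOR_BGR2HSV)
g=(hsv[...,0]>50)&(hsv[...,0]<90)&(hsv[...,1]>90)&m&(L[...,2]>200)
for lo in range(-140,60,15):
    k=g&(L[...,1]>=lo)&(L[...,1]<lo+15)
    if k.sum()>20:
        W=L[k]; top=W[W[:,2]>np.percentile(W[:,2],85)]; print(lo,k.sum(),'ztop',np.percentile(W[:,2],97).round(1),'xtop',top[:,0].mean().round(1))
print(L[g][:,1].min())
im=eyes.get_image('side'); cv2.imwrite('pics/s6.png',im['pixels'])
E
```

```text
clock 12.3 pos [580.6 -88.  162.7] lab [ -2.2   8.9 162.7] xang -1.7706 tilt [-7.e-04  2.e-04 -1.e+00] F [ 0.3 -0.5 -3.1] lab F [np.float64(0.4), np.float64(-0.5)] w 58.6
-95 5739 ztop 242.7 xtop -1.1
-80 6634 ztop 245.2 xtop -1.3
-65 11385 ztop 256.2 xtop -1.3
-50 12881 ztop 259.2 xtop -1.3
-35 11120 ztop 259.4 xtop -1.2
-20 9754 ztop 259.5 xtop -1.3
-5 8975 ztop 275.6 xtop -1.7
10 4477 ztop 259.3 xtop -1.4
25 420 ztop 249.1 xtop -0.4
-94.30002312911272
```

View pics/w6.png

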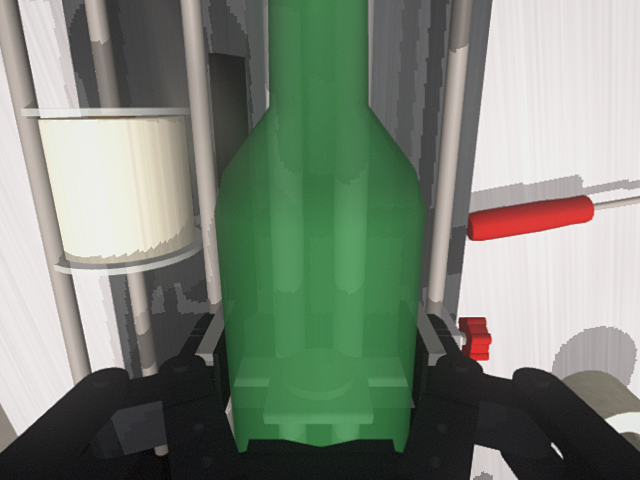

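View pics/s6.png

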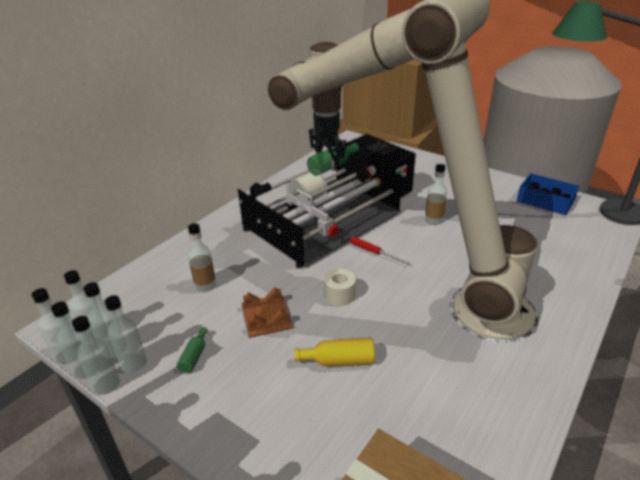

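w6 shows the bottle held level (top at 259 mm along its whole length) above the rollers, neck up the image towards the cup, with the guide visible through the glass at (320,390). s6 shows the cradle empty. Next I lower it.

Call:
move_arm(deltas="0 -0.15 2 0 0 0; 0 0 3 0 0 0; 0 0 2.5 0 0 0; 0 0 1.5 0 0 0; 0 0 0.8 0 0 0; 0 0 0.3 0 0 0; 0 0 0 0 0 0; 0 0 0 0 0 0")

```text
clock: 13.4
position: [583.0, -89.1, 62.8]
ee_rot: [-0.633, 0.774, -0.0, 0.001]
contact_force: [-0.7, 0.2, -3.5]
gripper_width: 58.5
```

```bash
python3 - <<'E'
from chk import *
st=telemetry.read_state(); toolrep(st)
im=eyes.get_image('wrist'); cv2.imwrite('pics/w7.png',im['pixels']); P,m=cloud(im,st); L=lab(P)
hsv=cv2.cvtColor(im['pixels'],cv2.COLOR_BGR2HSV)
g=(hsv[...,0]>50)&(hsv[...,0]<90)&(hsv[...,1]>90)&m&(L[...,2]>100)
for lo in range(-80,30,15):
    k=g&(L[...,1]>=lo)&(L[...,1]<lo+15)
    if k.sum()>20:
        W=L[k]; top=W[W[:,2]>np.percentile(W[:,2],85)]; print(lo,'ztop',np.percentile(W[:,2],95).round(1),'xtop',top[:,0].mean().round(1))
E
```

```text
clock 13.4 pos [583.  -89.1  62.8] lab [ 0.3  8.4 62.8] xang -1.7717 tilt [ 0.0016  0.     -1.    ] F [-0.7  0.2 -3.5] lab F [np.float64(-0.8), np.float64(0.1)] w 58.5
-80 ztop 145.4 xtop 1.0
-65 ztop 156.2 xtop 1.1
-50 ztop 159.2 xtop 1.0
-35 ztop 159.4 xtop 1.0
-20 ztop 159.5 xtop 0.9
-5 ztop 159.9 xtop 0.7
10 ztop 159.3 xtop 0.9
25 ztop 148.9 xtop -0.0
```

View pics/w7.png

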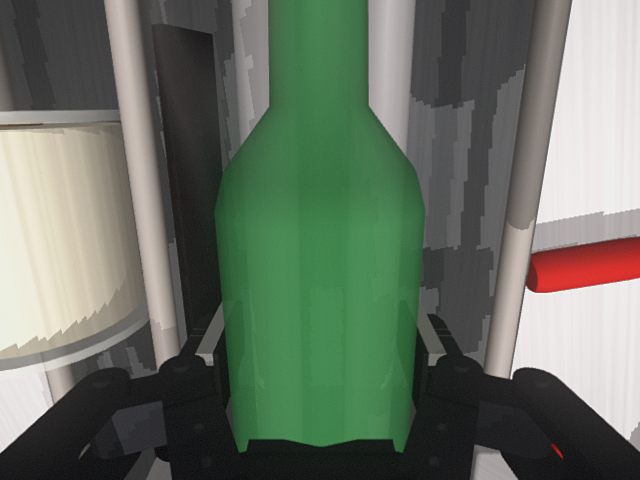

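Call:
move_arm(deltas="0 0.08 0.3 0 0 0; 0 0 0.25 0 0 0; 0 0 0.15 0 0 0; 0 0 0.1 0 0 0; 0 0 0.05 0 0 0; 0 0 0 0 0 0; 0 0 0 0 0 0")

```text
clock: 14.32
position: [581.8, -89.0, 53.7]
ee_rot: [-0.633, 0.774, -0.0, 0.0]
contact_force: [-0.2, -0.7, -2.0]
gripper_width: 58.9
```

Call:
move_arm(deltas="0 0 0.08 0 0 0; 0 0 0.05 0 0 0; 0 0 0 0 0 0; 0 0 0 0 0 0")

```text
clock: 14.82
position: [581.9, -89.0, 53.6]
ee_rot: [-0.633, 0.774, -0.0, 0.0]
contact_force: [-3.6, 1.2, 6.2]
gripper_width: 58.9
```

Call:
move_arm(deltas="0 0 0 0 0 0; 0 0 0 0 0 0; 0 0 0 0 0 0; 0 0 0 0 0 0; 0 0 0 0 0 0; 0 0 0 0 0 0", grip=8.2)

```text
clock: 15.58
position: [581.6, -88.9, 52.2]
ee_rot: [-0.633, 0.774, -0.0, -0.0]
contact_force: [-0.7, 0.7, 0.1]
gripper_width: 82.1
```

Call:
move_arm(deltas="0 0 -0.5 0 0 0; 0 0 -1.5 0 0 0; 0 0 -3 0 0 0; 0 0 -4 0 0 0; 0 0 -4 0 0 0; 0 0 -3 0 0 0; 0 0 -1 0 0 0; 0 0 0 0 0 0")

```text
clock: 16.58
position: [581.5, -88.8, 222.7]
ee_rot: [-0.633, 0.775, -0.0, 0.001]
contact_force: [-0.1, 0.8, -0.2]
gripper_width: 82.1
```

```bash
python3 - <<'E'
from chk import *
st=telemetry.read_state(); toolrep(st)
im=eyes.get_image('wrist'); cv2.imwrite('pics/w8.png',im['pixels']); P,m=cloud(im,st); L=lab(P); np.savez('w8.npz',P=P,m=m,px=im['pixels'])
hsv=cv2.cvtColor(im['pixels'],cv2.COLOR_BGR2HSV)
g=(hsv[...,0]>50)&(hsv[...,0]<90)&(hsv[...,1]>90)&m&(L[...,2]>100)
for lo in range(-140,90,15):
    k=g&(L[...,1]>=lo)&(L[...,1]<lo+15)
    if k.sum()>20:
        W=L[k]; top=W[W[:,2]>np.percentile(W[:,2],85)]; print(lo,'ztop',np.percentile(W[:,2],95).round(1),'xtop',top[:,0].mean().round(1))
print('y ext',np.percentile(L[g][:,1],[0,.5,99.5,100]).round(1))
nf=m&(P[...,2]<170)&(L[...,2]>145)&(abs(L[...,0])<35)&(L[...,1]>70)&(L[...,1]<130)
if nf.sum(): print('guide top y',np.percentile(L[nf][:,1],[1,50,99]).round(1))
im=eyes.get_image('scene'); cv2.imwrite('pics/sc8.png',cv2.resize(im['pixels'][220:400,90:350],None,fx=3,fy=3))
E
```

```text
clock 16.575 pos [581.5 -88.8 222.7] lab [ -1.1   8.3 222.7] xang -1.7719 tilt [ 1.e-03  5.e-04 -1.e+00] F [-0.1  0.8 -0.2] lab F [np.float64(-0.3), np.float64(0.8)] w 82.1
-80 ztop 136.8 xtop -0.0
-65 ztop 147.2 xtop -0.2
-50 ztop 150.1 xtop -0.0
-35 ztop 150.4 xtop -0.2
-20 ztop 150.4 xtop 0.1
-5 ztop 150.5 xtop -0.3
10 ztop 150.4 xtop 0.1
25 ztop 150.4 xtop -0.4
40 ztop 150.3 xtop -0.1
55 ztop 150.4 xtop -0.9
y ext [-81.7 -73.2  64.2 213.2]
guide top y [ 96.7  98.4 105.1]
```

View pics/w8.png

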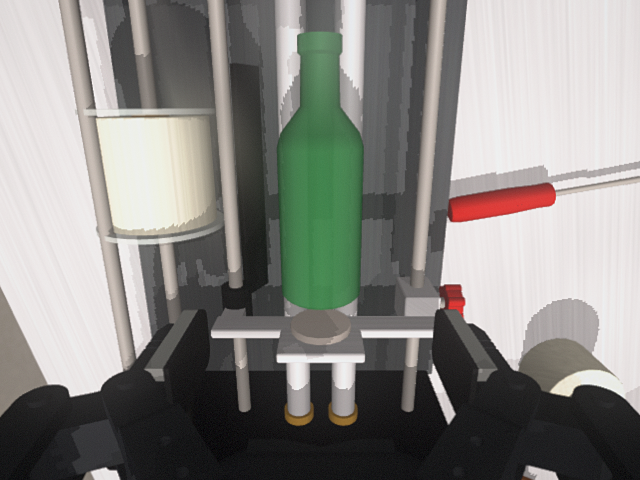

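View pics/sc8.png

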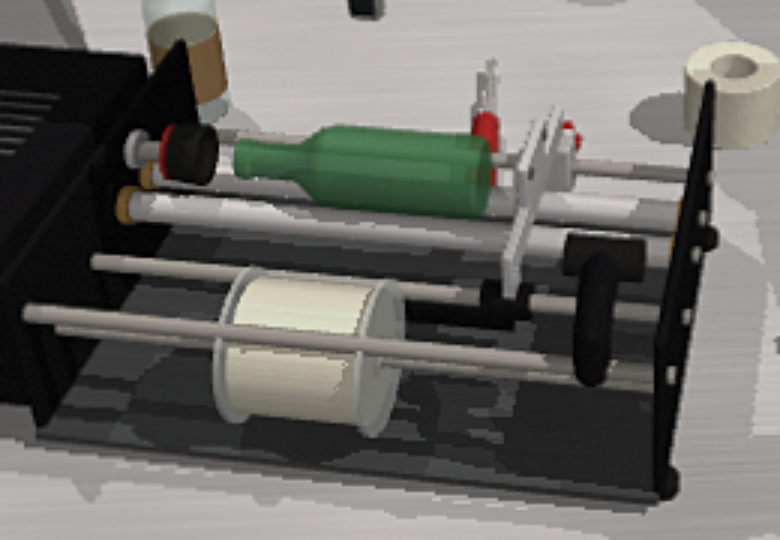

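w8 and sc8 show the bottle lying straight in the groove (x≈0, axis 120 mm up), let go. Mouth is at (320,38) and the guide at (320,335). In sc8 the neck points at the cup with a gap. Now I close the fingers and go behind the guide.

Call:
move_arm(deltas="-2 -0.1 0 0 0 0; -4 0 0 0 0 0; -4 0 0 0 0 0; -2.3 0 0 0 0 0; -1 0 0 0 0 0; 0 0 2 0 0 0; 0 0 3 0 0 0; 0 0 2 0 0 0; 0 0 0 0 0 0", grip=0)

```text
clock: 17.8
position: [607.8, 40.3, 150.3]
ee_rot: [-0.632, 0.775, 0.001, -0.002]
contact_force: [-0.0, -0.8, 0.7]
gripper_width: 0.2
```

```bash
python3 - <<'E'
from chk import *
st=telemetry.read_state(); toolrep(st)
im=eyes.get_image('wrist'); cv2.imwrite('pics/w9.png',im['pixels']); P,m=cloud(im,st); L=lab(P)
T=(P-np.array(st['position']))@R.from_quat(st['ee_rot']).as_matrix()
f=m&(abs(T[...,1])<30)&(T[...,2]<-20)&(T[...,0]<40)&(T[...,2]>-80)
print('finger max z',np.percentile(T[f][:,2],[50,99,100]).round(1),'x front',np.percentile(T[f][:,0],[50,95,99]).round(1),'y',np.percentile(T[f][:,1],[1,99]).round(1))
nf=m&(L[...,2]<158)&(L[...,2]>147)&(abs(L[...,0])<32)&(L[...,1]>70)&(L[...,1]<130)
print('guide top y',np.percentile(L[nf][:,1],[1,50,95,99]).round(1))
E
```

```text
clock 17.8 pos [607.8  40.3 150.3] lab [ -0.9 140.1 150.3] xang -1.7728 tilt [-0.0044 -0.0013 -1.    ] F [-0.  -0.8  0.7] lab F [np.float64(0.1), np.float64(-0.7)] w 0.2
finger max z [-65.5 -45.  -43.6] x front [10.5 11.7 12.1] y [-13.9  12.6]
guide top y [ 97.3 100.6 104.9 107.1]
```

View pics/w9.png

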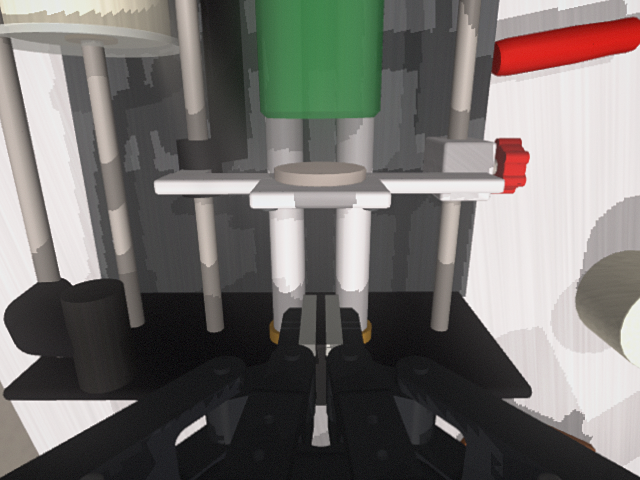

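w9 shows the closed fingers (320,340) behind the guide plate (320,190), with the bottle beyond it. Lowering.

Call:
move_arm(deltas="0 -0.1 3 0 0 0; 0 0 3 0 0 0; 0 0 1.4 0 0 0; 0 0 0.5 0 0 0; 1 0 0 0 0 0; 0.8 0 0 0 0 0; 0 0 0 0 0 0")

```text
clock: 18.73
position: [606.8, 22.6, 74.1]
ee_rot: [-0.632, 0.775, -0.0, 0.001]
contact_force: [-0.4, 0.4, -0.8]
gripper_width: -0.4
```

Call:
move_arm(deltas="0.5 0 0.2 0 0 0; 0.5 0 0 0 0 0; 0.5 0 0 0 0 0; 0.5 0 0 0 0 0; 0.4 0 0 0 0 0; 0.3 0 0 0 0 0; 0.2 0 0 0 0 0; 0.2 0 0 0 0 0; 0.2 0 0 0 0 0; 0.2 0 0 0 0 0; 0.2 0 0 0 0 0; 0.2 0 0 0 0 0")

```text
clock: 20.23
position: [598.7, -14.9, 71.2]
ee_rot: [-0.633, 0.774, 0.0, 0.0]
contact_force: [0.4, 2.9, 1.4]
gripper_width: 0.1
```

```bash
python3 - <<'E'
from chk import *
st=telemetry.read_state(); toolrep(st)
im=eyes.get_image('wrist'); cv2.imwrite('pics/w10.png',im['pixels']); P,m=cloud(im,st); L=lab(P)
nf=m&(L[...,2]<158)&(L[...,2]>147)&(abs(L[...,0])<32)&(L[...,1]>60)&(L[...,1]<130)
print('guide top y',np.percentile(L[nf][:,1],[1,50,95,99]).round(1))
im=eyes.get_image('scene'); cv2.imwrite('pics/sc10.png',cv2.resize(im['pixels'][220:400,90:350],None,fx=3,fy=3))
E
```

```text
clock 20.225 pos [598.7 -14.9  71.2] lab [ 1.1 84.1 71.2] xang -1.7718 tilt [ 0.  0. -1.] F [0.4 2.9 1.4] lab F [np.float64(-0.2), np.float64(3.0)] w 0.1
guide top y [62.  65.6 81.4 91.5]
```

View pics/w10.png

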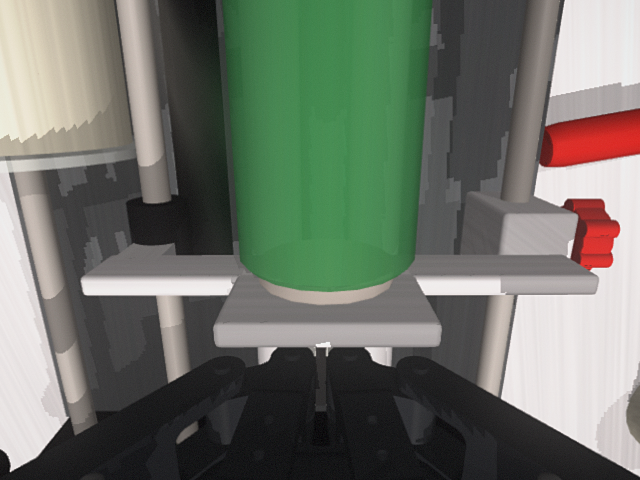

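View pics/sc10.png

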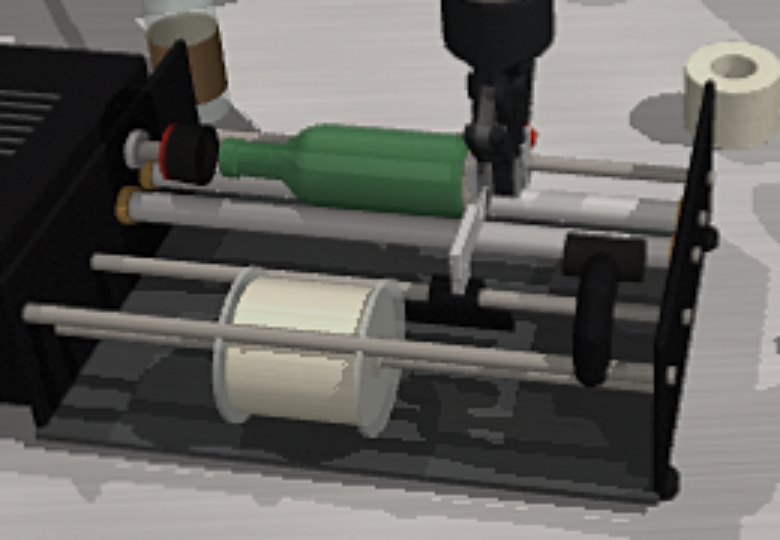

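Call:
move_arm(deltas="0.25 0 0 0 0 0; 0.25 0 0 0 0 0; 0.25 0 0 0 0 0; 0.25 0 0 0 0 0; 0.25 0 0 0 0 0; 0.25 0 0 0 0 0; 0.2 0 0 0 0 0; 0.1 0 0 0 0 0; 0.1 0 0 0 0 0; 0.1 0 0 0 0 0")

```text
clock: 21.58
position: [594.8, -34.5, 71.2]
ee_rot: [-0.633, 0.774, -0.0, 0.0]
contact_force: [0.4, 2.9, 0.5]
gripper_width: 0.2
```

```bash
cat > look.py <<'E'
import sys
from chk import *
st=telemetry.read_state(); toolrep(st)
im=eyes.get_image('scene'); cv2.imwrite(f'pics/sc{sys.argv[1]}.png',cv2.resize(im['pixels'][245:305,120:270],None,fx=5,fy=5,interpolation=cv2.INTER_CUBIC))
E
python3 look.py 11
```

```text
clock 21.575 pos [594.8 -34.5  71.2] lab [ 1.1 64.2 71.2] xang -1.7717 tilt [ 1.e-04  0.e+00 -1.e+00] F [0.4 2.9 0.5] lab F [np.float64(-0.2), np.float64(2.9)] w 0.2
```

View pics/sc11.png

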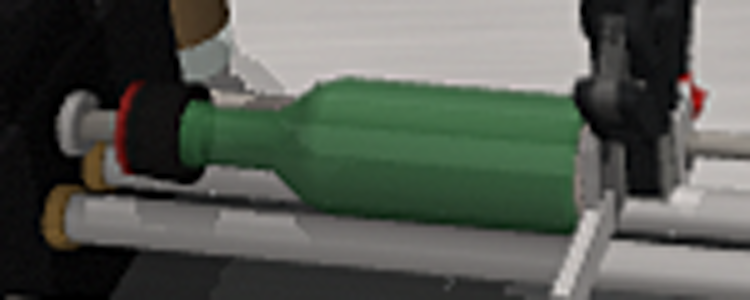

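sc11 shows the mouth at the cup's opening (185,135), cup not pushed in yet (stem at 95,125), force still 2.9 N from friction. I continue in 1 mm steps.

Call:
move_arm(deltas="0.1 0 0 0 0 0; 0.1 0 0 0 0 0; 0.1 0 0 0 0 0; 0 0 0 0 0 0")

```text
clock: 22.12
position: [594.2, -37.2, 71.2]
ee_rot: [-0.633, 0.774, 0.0, 0.0]
contact_force: [0.9, 4.3, 0.5]
gripper_width: 0.2
```

Call:
move_arm(deltas="0.1 0 0 0 0 0; 0.1 0 0 0 0 0; 0 0 0 0 0 0")

```text
clock: 22.5
position: [594.0, -38.7, 71.2]
ee_rot: [-0.633, 0.774, 0.0, 0.0]
contact_force: [0.2, 6.4, 0.2]
gripper_width: -0.0
```

Call:
move_arm(deltas="0.1 0 0 0 0 0; 0.1 0 0 0 0 0; 0 0 0 0 0 0")

```text
clock: 22.88
position: [593.7, -40.3, 71.2]
ee_rot: [-0.633, 0.774, 0.0, 0.001]
contact_force: [1.2, 7.1, 1.0]
gripper_width: -0.1
```

```bash
python3 look.py 12
```

```text
clock 22.875 pos [593.7 -40.3  71.2] lab [ 1.2 58.3 71.2] xang -1.7716 tilt [ 8.0e-04  1.1e-03 -1.0e+00] F [1.2 7.1 1. ] lab F [np.float64(-0.3), np.float64(7.2)] w -0.1
```

View pics/sc12.png

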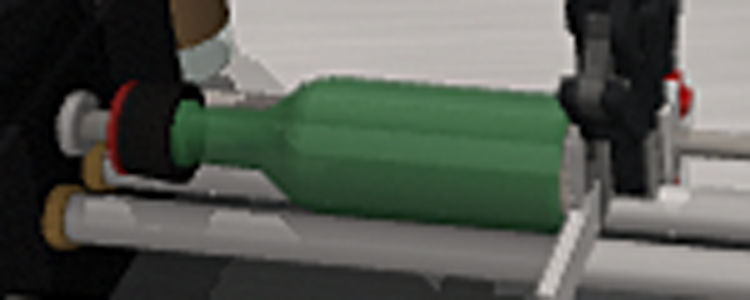

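The force has risen to 7.2 N. Less 2.9 N friction and 2.1 N preload, that makes the cup about 3 mm in; sc12 shows it moved a little. About 7 mm more to go.

Call:
move_arm(deltas="0.1 0 0 0 0 0; 0.1 0 0 0 0 0; 0.1 0 0 0 0 0; 0.1 0 0 0 0 0; 0 0 0 0 0 0")

```text
clock: 23.55
position: [593.1, -43.5, 71.3]
ee_rot: [-0.633, 0.774, 0.0, 0.001]
contact_force: [0.6, 9.2, 0.6]
gripper_width: -0.1
```

Call:
move_arm(deltas="0.1 0 0 0 0 0; 0.1 0 0 0 0 0; 0.1 0 0 0 0 0; 0 0 0 0 0 0; 0 0 0 0 0 0")

```text
clock: 24.18
position: [592.6, -46.0, 71.3]
ee_rot: [-0.633, 0.774, 0.0, 0.001]
contact_force: [0.7, 11.4, 1.5]
gripper_width: 0.0
```

```bash
python3 look.py 13
```

```text
clock 24.175 pos [592.6 -46.   71.3] lab [ 1.2 52.5 71.3] xang -1.7712 tilt [ 0.0016  0.0025 -1.    ] F [ 0.7 11.4  1.5] lab F [np.float64(-1.5), np.float64(11.3)] w 0.0
```

View pics/sc13.png

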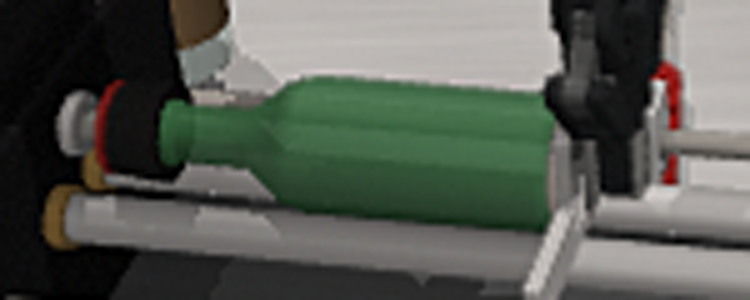

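Call:
move_arm(deltas="0.05 0 0 0 0 0; 0 0 0 0 0 0; 0 0 0 0 0 0; 0 0 0 0 0 0; 0 0 0 0 0 0; 0 0 0 0 0 0; 0 0 0 0 0 0; 0 0 0 0 0 0")

```text
clock: 25.22
position: [592.5, -46.3, 71.2]
ee_rot: [-0.633, 0.774, 0.0, 0.002]
contact_force: [1.5, 11.9, 0.5]
gripper_width: 0.1
```

```bash
python3 - <<'E'
from chk import *
import cv2
st=telemetry.read_state(); toolrep(st); print(np.abs(st['joint_vel']).max())
im=eyes.get_image('wrist'); cv2.imwrite('pics/w14.png',im['pixels']); P,m=cloud(im,st); L=lab(P)
hsv=cv2.cvtColor(im['pixels'],cv2.COLOR_BGR2HSV)
g=(hsv[...,0]>50)&(hsv[...,0]<90)&(hsv[...,1]>90)&m&(L[...,2]>100)
for lo in range(-60,40,15):
    k=g&(L[...,1]>=lo)&(L[...,1]<lo+15)
    if k.sum()>20:
        W=L[k]; top=W[W[:,2]>np.percentile(W[:,2],85)]; print(lo,'ztop',np.percentile(W[:,2],95).round(1),'xtop',top[:,0].mean().round(1))
im=eyes.get_image('scene'); px=im['pixels']; P,m=cloud(im); L=lab(P)
hsv=cv2.cvtColor(px,cv2.COLOR_BGR2HSV)
def ringx(px):
    h=cv2.cvtColor(px,cv2.COLOR_BGR2HSV); r=((h[...,0]<8)|(h[...,0]>172))&(h[...,1]>130)&(h[...,2]>60); r[:255]=0;r[285:]=0;r[:,:130]=0;r[:,170:]=0; return np.argwhere(r).mean(0)
a,b=ringx(np.load('scene0.npz')['px']),ringx(px); print('ring px',a,b)
p0=np.r_[O-135*yl,120.]; p1=np.r_[O-145*yl,120.]; print('10 mm =',proj(im,p1)-proj(im,p0))
E
```

```text
clock 25.225 pos [592.5 -46.3  71.2] lab [ 1.2 52.2 71.2] xang -1.7712 tilt [ 0.0017  0.0027 -1.    ] F [ 1.5 11.9  0.5] lab F [np.float64(-0.9), np.float64(12.0)] w 0.1
0.0011945383914883764
-60 ztop 150.3 xtop -0.1
-45 ztop 150.5 xtop -0.2
-30 ztop 150.4 xtop -0.3
-15 ztop 150.4 xtop -0.1
0 ztop 150.5 xtop -0.4
15 ztop 150.4 xtop -0.5
ring px [268.86486486 144.2972973 ] [268.73529412 140.23529412]
10 mm = [[-4.40547223 -0.37706424]]
```

View pics/w14.png

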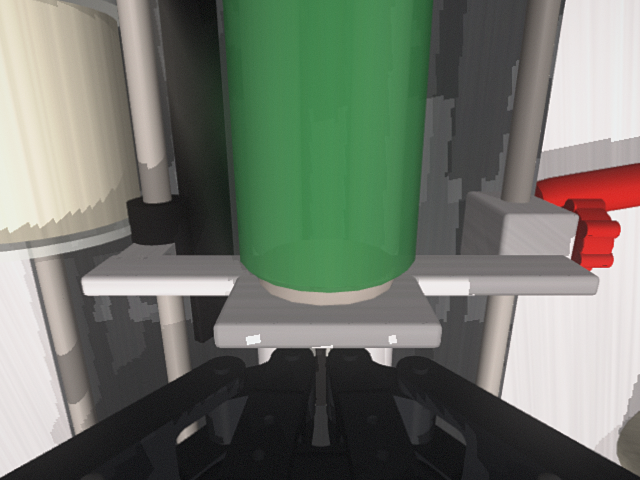

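The three estimates of how far the cup is in agree. Force gives about 9.5–10 mm, position about 9 mm, and the ring's shift of 4.06 px (4.4 px per 10 mm) gives about 9.2 mm. w14 shows the fingers only on the guide's back (320,350), the pad on the base, and the bottle straight in the groove. Everything is steady, so I hand the job in.

```bash
python3 -c "
from bench import arm
print(arm.job_done())"
```

```text
the job is handed in; nothing more can be done
None
```

I laid the large green bottle in the roller groove with its mouth towards the cup and let it go. I then pushed the guide from behind with closed fingers until the cup was about half way in. I handed the job in at about 25 s, still holding that push; no verdict was reported.

**Last checks:**
- **Cup travel:** about 9–10 mm in. The force (12.0 N on the tool, of which 2.9 N is sliding friction) gives about 10 mm, the tool position about 9 mm, and the shift of the red ring in the picture about 9.2 mm.
- **Bottle:** within about 0.5 mm of the groove's centre line, axis 120 mm up, straight and level.
- **Contact:** the last wrist picture shows the fingers on the guide's back only, and the arm was still.
- **Bystanders:** I did not measure them again at the end. The arm touched none that I saw.

**What disagreed:** the finger tips sit about 40 mm short of the reported tool point. My first grasp closed to 45 mm above the bottle without gripping it. I confirmed the offset in the depth and side pictures, allowed for it, and the second grasp held at 59 mm.

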